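# Unbar the weld carrier and load its three pads

## Robot

A 6-joint arm with a two-finger parallel gripper is mounted at the origin on a cart in front of the work surface, level with it; the furniture and walls round the work are solid. World frame = base frame: x ahead of the robot, y to its left, z up, the work surface at z = 0. Lengths are in m, angles in degrees, forces in N, time in s.
With the tool pointing down it reaches from about 0.35 to 0.875 m from the base axis. Payload 4.2 kg.
Tool frame: the origin (TCP) lies midway between the tips of the shut fingers; the grasp point (between the pads) lies 19 mm behind it; z points along the fingers, y is the line along which they close (so a half turn about z gives the same grasp; the last joint's range is limited). The gripper opens to 85 mm and grips with 20 to 120 N. Pads are 22 mm wide; open, the fingers measure 114 mm over their backs; the gripper's body (76 mm by 85 mm) begins 54 mm behind the grasp point. The pads swing forward as they close: fully open they stand 13 mm farther back than shut.
Start: joints at [-53.136, 22.042, 0.453, 0, -68.411, -14.817], TCP at [0.235, -0.579, 0.231] pointing down, gripper open.
Joint ranges: [-179.83, 179.83], [-69.29, 118.12], [-61.27, 80.66], [-181.25, 117.63], [-171.15, -9.14], [-177.46, 177.46]. Speed limits (degrees/s): [159.86, 159.86, 180, 180, 180, 180].

## Interface

Orientations are given as [roll, pitch, yaw] about the fixed x, y, z axes, in that order (R = Rz(yaw) Ry(pitch) Rx(roll)).
In Python, from plant import status, viewer, workorder gives the robot as it stands.
- The arm moves only by the tool servo_tool, never from a script. Its argument "increments" is a list of rows, each an object with "offset": the shift along the tool's x, y, z each as a share of 0.05 m, from -1 to 1, a list of three; "twist": the turn, a rotation vector about the tool's x, y, z each as a share of 0.12 rad, from -1 to 1, a list of three. A call has 1 to 10 rows; each row shifts and turns the commanded pose from where the row before left it, along the tool's axes as they then stand; what a row does not reach is not made up. A row lasts 1/10 s, in which the tool goes at most 50 mm and 8.59 degrees, less where a joint would pass 70% of its speed; a pose out of reach is approached as far as the arm can. A call with a number of a shift or a turn outside -1 to 1 is refused whole. A call with a gripper value outside its range is refused whole. "hand" is the opening in per cent of the stroke, from 0 (shut) to 100 (fully open), set as the call begins (left out, the last holds). The fingers move at their own pace and stop on an object; "squeeze" is the grip in N (left out, the last holds). Time passes only in rows, so rows that do not move let the fingers close. It gives the time, the measured TCP pose, the force, the opening and the grip force at its end, in the units of the state.
- status.read_state(): the state, without advancing time (a new reading comes with each control period).
- viewer.snapshot(name): name is "side" or "top"; returns (picture, depth): 384x512x3 uint8, red, green, blue; 384x512 float32, m along the optical axis (not along the pixel's ray), 0 where there is no reading.
- viewer.camera_info(name): a dict with "fx", "fy", "cx", "cy" (pixels), "R" (3x3) and "t" (3): a world point X has camera coordinates R X + t. Camera axes: x right, y down, z forward; pixel columns grow to the right and rows downward; lengths in m; the calibration is good to about 2 mm. A picture is of the moment at which its call begins. camera_info takes no time and is no camera call.
- workorder.job_done(): hands the job in; it is judged then, once.
Trained networks look in the newest picture that a camera, given by its name, has taken for a name from the list of things; names that differ only in an ending like _2 or _b are one class to them, and where a whole thing is asked for, a point or a joint stands for the part that bears it (a point fixed in the world has none). Each returns a list of dicts, best first, with "p" (0 to 1); they miss things now and then, are a little off and sometimes report something else, mostly with a low value. They report only what shows in the picture. A call takes as long as a camera call.
- viewer.cut_out(camera, query): "mask" (384x512 bool, what is visible of it) and "centre" ([column, row] in pixels, amid what is visible of it).
The state is a dict: "time": time; "qpos": joint angles; "dq": joint speeds; "joint_torque": joint torques, N m; "eef_pos": TCP position; "orientation": TCP orientation; "wrist_force": force on the tool from outside, world axes, zero at the start; "ft_torque": the same for the moment, N m; "finger_gap": finger opening in m; "gripper_force": force on a finger pad.
Only numpy, scipy, OpenCV 4.12 (cv2) and the standard library are available. Lean on these libraries where they do the work, as an engineer would, in place of code of your own. Each camera call takes 0.05 s, during which the arm holds its last target. There are 200 camera calls.

## Task

First lift the retaining bar level out of its two U brackets above the carrier and lay it on its rest, along the yellow bar outline. Then set the copper rotor, the V block and the upright electrode each on the carrier pad that shows its outline, centred, standing flat, the V block square with its rectangle. Set everything down gently without dropping it, and leave the turned stop and the dial gauge where they are.

Things in the scene. Friction and masses are not known exactly. Their poses are not given: they have to be found in the camera images.
- retaining_bar: loose steel bar 14x290x14 mm, 0.3 kg, long along its y; red grip block in the middle, 18 (x) x 44 (y) mm, 2 to 32 mm above the underside: grip it there across x. Origin: middle of underside; z up. Starts level, 60 mm above the bench, over the row of pads, in two blue U brackets 130 mm either side of the row's middle (slots 22 mm wide, 18 deep, open on top; tops 78 mm above the bench)
- bar_rest: flat black strip fixed on the bench, 44x310x6 mm, with a yellow bar-shaped outline 298x24 mm: the place for the bar. Origin: centre of its underside; long along its own y; top 6 mm above the origin; the bar may point either way. (A welding press stands behind the work; its guard sheet and head hang above the bench at x > 0.65, y > 0, from 0.32 m up: swing the arm across nearer the robot, at about x = 0.45)
- rotor: loose copper rotor disc with black-and-copper hub, standing on its flat side: disc 70 mm diameter and 8 mm thick, hub 25.6 mm diameter from 8 to 20 mm height, shaft stub 8 mm diameter up to 29 mm. Origin: centre of its underside; z up. Can be gripped by the hub
- rotor_pad: square black pad 76x76x6 mm with a large yellow ring 74 mm across, the outline of the rotor. Origin: centre of its underside, 8 mm above the bench; pad top 6 mm above that; z up. Fixed on the carrier, an aluminium plate 80 (x) x 300 (y) x 8 mm on the bench; the three pads lie in a row along its y, 80 mm apart, in any order, turned alike
- v_block: loose grey steel V block, 40 (x) x 52 (y) x 34 (z) mm, 0.33 kg, the V groove on top along its y. Origin: centre of its underside; z up. Grip it across x (40 mm)
- v_block_pad: square black pad 76x76x6 mm with a yellow rectangle 46 (x) x 58 (y) mm, the outline of the V block, whose long side lies along y, either way round. Origin: centre of its underside, 8 mm above the bench; pad top 6 mm above that; z up. Fixed on the carrier, an aluminium plate 80 (x) x 300 (y) x 8 mm on the bench; the three pads lie in a row along its y, 80 mm apart, in any order, turned alike
- electrode: loose copper spot-weld electrode standing upright, 18 mm diameter, 42 mm tall, tapering in the upper half. Origin: centre of its underside; z up. Grip it across the lower cylindrical half
- electrode_pad: square black pad 76x76x6 mm with a small yellow ring 26 mm across, the outline of the electrode's foot. Origin: centre of its underside, 8 mm above the bench; pad top 6 mm above that; z up. Fixed on the carrier, an aluminium plate 80 (x) x 300 (y) x 8 mm on the bench; the three pads lie in a row along its y, 80 mm apart, in any order, turned alike
- turned_stop: bystander: loose turned aluminium part, 55 mm diameter, 57 mm tall, standing among the parts; not needed, to be left where it is. Origin: centre of its underside
- dial_gauge: bystander: loose dial indicator lying on its back, 118x55x21 mm; to be left where it is. Origin: underside, middle of its length (118 mm along its x)

How it is judged:
By the outcome, as a careful person would: the job done as asked, in the order asked, and still so for the second after the job is handed in, with the robot touching nothing.
It also fails if it takes over 118 s, if anything falls off the work surface, if the arm or the gripper's body presses on something with over 40 N, if the wrist force passes 120 N, or if a joint passes its speed limit or range.

## Working session

There is one attempt and no reset: what is moved stays moved. The work goes in short steps, Python scripts to look and compute and a tool call to move; the robot and the scene stay as the last step left them, time stands still between calls to the robot, and variables do not carry over. Pictures are saved under pics/ and viewed, at most 14 in all, crops included, and the job is handed in when it is done.

Besides the shell and the picture viewer there is one more tool, called after "Emit:" in YAML: its name, and indented under it one key for each argument. servo_tool: Moves the arm, as the interface text tells. Shift numbers are shares of 0.05 m and turn numbers shares of 0.12 rad, none past 1 either way. Its arguments: {"type":"object","properties":{"increments":{"type":"array","items":{"type":"object","properties":{"offset":{"type":"array","items":{"type":"number","minimum":-1,"maximum":1}},"twist":{"type":"array","items":{"type":"number","minimum":-1,"maximum":1}}}}},"hand":{"type":"number"},"squeeze":{"type":"number"}},"required":["increments"]}

```bash
mkdir -p pics; ls; cat > h.py <<'E'
import numpy as np, cv2
from plant import status, viewer, workorder
def snap(c,name=None):
    im,d=viewer.snapshot(c)
    if name: cv2.imwrite('pics/'+name,im[:,:,::-1])
    return im,d
def world(c,d):
    k=viewer.camera_info(c);v,u=np.mgrid[:384,:512]
    P=np.stack([(u-k['cx'])/k['fx']*d,(v-k['cy'])/k['fy']*d,d],-1)
    return (P-np.array(k['t']))@np.array(k['R'])
E
python3 - <<'E'
from h import *
for c in('top','side'):
    im,d=snap(c,c+'1.png'); k=viewer.camera_info(c); print(c,k['fx'],-np.array(k['R']).T@np.array(k['t']))
    W=world(c,d)
    for q in ['retaining_bar','bar_rest','rotor','rotor_pad','v_block','v_block_pad','electrode','electrode_pad','turned_stop','dial_gauge']:
        for r in viewer.cut_out(c,q)[:2]:
            m=r['mask']&(d>0); p=W[m]
            if len(p)<5: continue
            z=np.percentile(p[:,2],[2,50,98])
            print(q,round(r['p'],2),np.round(r['centre']),m.sum(),'med',np.median(p,0).round(3),'z',z.round(3),'lo',p.min(0).round(3)[:2],'hi',p.max(0).round(3)[:2])
E
```

```text
pics
top 417.4895133811795 [0.39280834 0.049577   1.03465741]
retaining_bar 0.66 [168. 163.] 494 med [0.539 0.25  0.045] z [0.002 0.045 0.061] lo [0.514 0.225] hi [0.574 0.29 ]
retaining_bar 0.64 [344. 151.] 838 med [ 0.56  -0.161  0.074] z [0.015 0.074 0.094] lo [ 0.537 -0.338] hi [ 0.597 -0.023]
bar_rest 0.65 [347. 218.] 2227 med [ 0.415 -0.181  0.007] z [0.003 0.007 0.01 ] lo [ 0.384 -0.337] hi [ 0.447 -0.029]
rotor 0.57 [217. 161.] 579 med [0.543 0.129 0.008] z [0.004 0.008 0.025] lo [0.512 0.098] hi [0.578 0.163]
rotor 0.53 [239. 206.] 29 med [0.434 0.076 0.039] z [0.026 0.039 0.046] lo [0.428 0.071] hi [0.439 0.084]
rotor_pad 0.73 [343. 159.] 699 med [ 0.554 -0.169  0.014] z [0.009 0.014 0.019] lo [ 0.524 -0.212] hi [ 0.608 -0.126]
rotor_pad 0.48 [170. 159.] 453 med [0.539 0.25  0.045] z [0.019 0.045 0.061] lo [0.514 0.226] hi [0.574 0.284]
v_block 0.74 [182. 209.] 390 med [0.427 0.219 0.03 ] z [0.004 0.03  0.038] lo [0.402 0.19 ] hi [0.45  0.251]
v_block 0.7 [131. 197.] 502 med [0.462 0.342 0.021] z [0.001 0.021 0.025] lo [0.389 0.317] hi [0.5   0.378]
v_block_pad 0.6 [310. 16
[... 1189 characters left out ...]
8  0.165]
rotor_pad 0.91 [283. 185.] 369 med [ 0.555 -0.167  0.015] z [0.011 0.015 0.018] lo [ 0.519 -0.214] hi [ 0.598 -0.044]
v_block 0.9 [239. 272.] 796 med [0.422 0.226 0.024] z [0.001 0.024 0.036] lo [0.399 0.149] hi [0.473 0.251]
v_block_pad 0.55 [278. 195.] 215 med [ 0.532 -0.098  0.015] z [0.013 0.015 0.017] lo [ 0.51  -0.132] hi [ 0.578 -0.053]
electrode 0.63 [273. 241.] 141 med [0.43  0.081 0.021] z [0.002 0.021 0.04 ] lo [0.424 0.07 ] hi [0.442 0.086]
electrode_pad 0.81 [295. 172.] 352 med [ 0.566 -0.245  0.015] z [0.012 0.015 0.064] lo [ 0.529 -0.301] hi [ 0.611 -0.126]
dial_gauge 0.61 [189. 306.] 148 med [0.441 0.342 0.02 ] z [0.005 0.02  0.034] lo [0.29  0.318] hi [0.469 0.494]
```

```bash
python3 - <<'E'
from h import *
im=cv2.imread('pics/top1.png'); cv2.imwrite('pics/top1c.png',cv2.resize(im[90:260,100:420],None,fx=2.5,fy=2.5,interpolation=cv2.INTER_CUBIC))
im,d=snap('top');W=world('top',d)
hsv=cv2.cvtColor(im,cv2.COLOR_RGB2HSV)
def rect(p,n):
    r=cv2.minAreaRect((p[:,:2]*1000).astype(np.float32)); print(n,len(p),'c',np.round(r[0],1),'wh',np.round(r[1],1),'ang',round(r[2],2),'med',np.median(p,0).round(4))
yel=(hsv[...,0]>20)&(hsv[...,0]<35)&(hsv[...,1]>120)&(d>0)
n,l,s,c=cv2.connectedComponentsWithStats(yel.astype(np.uint8),connectivity=8)
for i in range(1,n):
    if s[i,4]>25: rect(W[l==i],'yel %s'%c[i].round())
red=((hsv[...,0]<6)|(hsv[...,0]>174))&(hsv[...,1]>140)&(d>0)&(W[...,2]>.07)
rect(W[red],'red')
reg=(W[...,0]>.45)&(W[...,0]<.65)&(W[...,1]<0.02)&(W[...,1]>-.37)
b=reg&(W[...,2]>.069)&(W[...,2]<.077)
p=W[b]; rect(p,'bar'); 
blue=(hsv[...,0]>95)&(hsv[...,0]<125)&(hsv[...,1]>100)&reg&(W[...,2]>.07)
n,l,s,c=cv2.connectedComponentsWithStats(blue.astype(np.uint8))
for i in range(1,n):
    if s[i,4]>8: rect(W[l==i],'blue')
st=viewer.cut_out('top','turned_stop')
for nm,x,y,r,z0,z1 in[('vblock',.425,.22,.05,.026,.045),('stop',.545,.255,.05,.05,.065),('hub',.543,.13,.045,.015,.035),('disc',.543,.13,.05,.005,.013),('elec',.433,.076,.02,.03,.05)]:
    m=(np.hypot(W[...,0]-x,W[...,1]-y)<r)&(W[...,2]>z0)&(W[...,2]<z1)
    rect(W[m],nm)
m=(W[...,2]>.025)&(W[...,2]<.3)&(W[...,0]>.3)&(W[...,0]<.65)
n,l,s,c=cv2.connectedComponentsWithStats(m.astype(np.uint8))
for i in range(1,n):
    if s[i,4]>15: print('blob',c[i].round(),s[i,4],W[l==i].min(0).round(3),W[l==i].max(0).round(3))
print(status.read_state())
E
```

```text
yel [337. 145.] 47 c [ 590.2 -163.5] wh [16.4 58.5] ang 13.5 med [ 0.5939 -0.1626  0.0148]
yel [306. 152.] 27 c [572.4 -84.5] wh [ 2.7 49.5] ang 7.95 med [ 0.5729 -0.0824  0.0146]
yel [343. 166.] 46 c [ 543.6 -173.4] wh [33.6 70.9] ang 7.15 med [ 0.5363 -0.1746  0.015 ]
yel [311. 167.] 40 c [537.9 -93.6] wh [18.9 56. ] ang 12.23 med [ 0.5333 -0.0982  0.0141]
yel [345. 217.] 326 c [ 414.9 -182.5] wh [298.  24.] ang 85.9 med [ 0.4117 -0.1769  0.0067]
yel [349. 213.] 49 c [ 424.7 -190.4] wh [79.2  3.3] ang 86.04 med [ 0.424  -0.1884  0.007 ]
yel [475. 346.] 4854 c [  24.2 -547.7] wh [960.4 301.9] ang 76.62 med [-0.0372 -0.7795 -0.527 ]
red 324 c [ 683.5 -147.4] wh [261.2 233.6] ang 8.56 med [ 0.7771 -0.1686  0.1508]
bar 625 c [ 562.  -165.1] wh [ 33.6 289.4] ang 7.63 med [ 0.5608 -0.1717  0.0741]
vblock 271 c [427.4 220. ] wh [52.8 39.6] ang 74.71 med [0.4266 0.2201 0.0331]
stop 91 c [540.3 252.9] wh [26.6 25.1] ang 46.15 med [0.5401 0.2525 0.0582]
hub 112 c [545.2 130.8] wh [29.4 27.1] ang 0.17 med [0.5452 0.1298 0.021 ]
disc 466 c [542.4 131.4] wh [72.6 83.7] ang 30.59 med [0.5421 0.1
[... 506 characters left out ...]
1 0.551 0.223]
{'time': 1.2, 'qpos': array([-5.31355651e+01,  2.20394576e+01,  4.54045368e-01,  5.29287634e-04,
       -6.84100808e+01, -1.48142386e+01]), 'dq': array([ 0.0216519 ,  0.04126188,  0.0777852 , -0.03763091,  0.03833436,
        0.00856034]), 'joint_torque': array([ 5.22643757e-05, -3.92095578e+01,  1.88621879e+01,  4.19073120e+00,
       -3.26150221e-04, -1.20918068e-05]), 'eef_pos': array([ 0.2346342, -0.5792792,  0.2313466]), 'orientation': array([-1.79995517e+02,  6.76536825e-04, -1.57949609e+02]), 'wrist_force': array([-0.22716379, -0.01858816,  0.13308637]), 'ft_torque': array([ 0.03308859,  0.04477561, -0.00499161]), 'gripper_force': 0.0, 'finger_gap': 0.08534881374019411}
```

View pics/top1c.png

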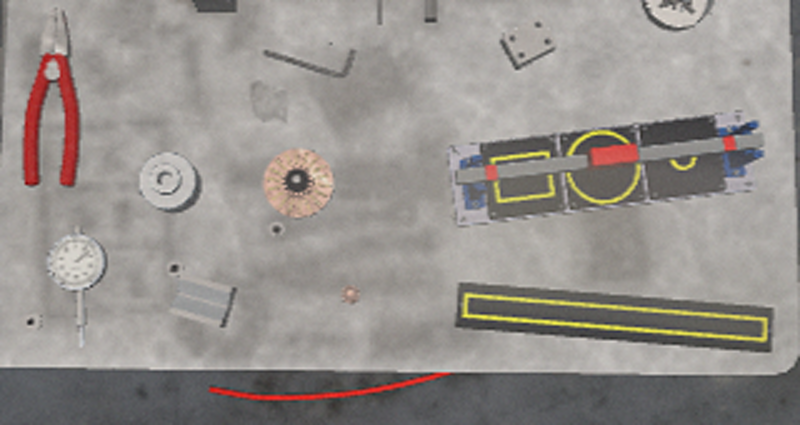

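View pics/side1.png

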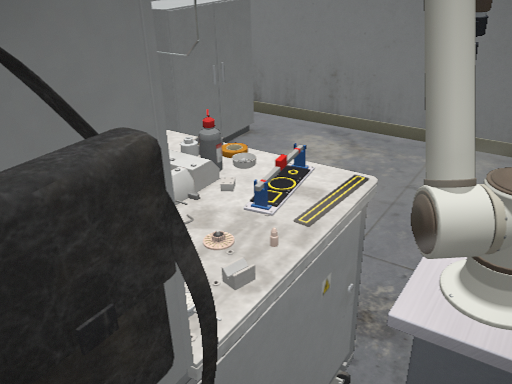

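```bash
cat >> h.py <<'E'
def ray(c,uv,z):
    k=viewer.camera_info(c);R=np.array(k['R']);t=np.array(k['t']);uv=np.atleast_2d(uv).astype(float)
    D=np.c_[(uv[:,0]-k['cx'])/k['fx'],(uv[:,1]-k['cy'])/k['fy'],np.ones(len(uv))]@R
    C=-R.T@t; return (C+D*((z-C[2])/D[:,2])[:,None])[:,:2]
def px(m): v,u=np.nonzero(m); return np.c_[u,v]
def rect(p,n):
    r=cv2.minAreaRect((p*1000).astype(np.float32)); print(n,len(p),'c',np.round(r[0],1),'wh',np.round(r[1],1),'ang',round(r[2],2),'mean',(p.mean(0)*1000).round(1)); return r
E
python3 - <<'E'
from h import *
im,d=snap('top');W=world('top',d);hsv=cv2.cvtColor(im,cv2.COLOR_RGB2HSV)
sat=hsv[...,1]
red=((hsv[...,0]<8)|(hsv[...,0]>172))&(sat>140); red[:, :270]=0; red[:130]=0; red[180:]=0
n,l,s,c=cv2.connectedComponentsWithStats(red.astype(np.uint8))
cs=[]
for i in range(1,n):
    if s[i,4]>5:
        z=.092 if s[i,4]>60 else .074
        rect(ray('top',px(l==i),z),'red %d'%s[i,4])
reg=(W[...,0]>.5)&(W[...,0]<.62)&(W[...,1]<0)&(W[...,1]>-.34)
b=reg&(W[...,2]>.069)&(W[...,2]<.079)&~((hsv[...,0]>95)&(hsv[...,0]<125)&(sat>100))
p=ray('top',px(b),.074)
L=cv2.fitLine(p.astype(np.float32),cv2.DIST_HUBER,0,.001,.001).ravel(); print('barline',L,np.degrees(np.arctan2(L[1],L[0])))
q=(p-L[2:])@L[:2]; e=[np.percentile(q,1),np.percentile(q,99)]; print('mid',L[2:]+L[:2]*np.mean(e),e[1]-e[0])
yel=(hsv[...,0]>20)&(hsv[...,0]<36)&(sat>90); yel[:130]=0;yel[180:]=0;yel[:,:270]=0
P=ray('top',px(yel),.014)
c=np.array([.565,-.168])
for _ in range(20):
    r=np.hypot(*(P-c).T);m=abs(r-.036)<.006; A=np.c_[2*P[m],np.ones(m.sum())]; s=np.linalg.lstsq(A,(P[m]**2).sum(1),rcond=None)[0]; c=s[:2]
print('ring',c,np.sqrt(s[2]+c@c),m.sum())
rect(P[P[:,1]>-.128],'vrect'); rect(P[P[:,1]<-.21],'elec ring part')
car=reg&(W[...,2]>.004)&(W[...,2]<.03); 
E
```

```text
red 21 21 c [ 577.4 -276.5] wh [ 7. 12.] ang 88.51 mean [ 576.8 -276.3]
red 119 119 c [ 562.1 -164.4] wh [15.3 41.5] ang 5.8 mean [ 562.1 -164.6]
red 11 11 c [548.2 -53.7] wh [4.7 9.4] ang 89.88 mean [549.3 -53.9]
barline [ 0.13260444 -0.99116904  0.5610673  -0.16361599] -82.379875
mid [ 0.56123675 -0.16488272] 0.28456989530543
ring [ 0.56309168 -0.17030106] 0.0351234751031987 137
vrect 109 c [552.7 -91.2] wh [46.1 58.3] ang 7.59 mean [552.4 -92. ]
elec ring part 24 c [ 566.7 -251. ] wh [ 9.3 25.3] ang 7.74 mean [ 566.6 -250.5]
```

```bash
cat >> h.py <<'E'
def go(x,y,z,yaw):
    s=status.read_state();p=np.array(s['eef_pos']);o=s['orientation']
    dy=(yaw-o[2]+180)%360-180; n=-np.radians(dy)/.12
    c,sn=np.cos(np.radians(yaw)),np.sin(np.radians(yaw))
    e=np.array([x,y,z])-p
    off=np.array([c*e[0]+sn*e[1],sn*e[0]-c*e[1],-e[2]])/.05
    print('at',p.round(4),np.round(o,2),'gap',round(s['finger_gap'],4),'t',round(s['time'],1)); print('twist z total',n.round(2),'offset total',off.round(3))
E
python3 -c "
from h import *
go(.562,-.1647,.2,-82.4)"
```

```text
at [ 0.2346 -0.5793  0.2313] [ 180.      0.   -157.95] gap 0.0853 t 1.2
twist z total -10.99 offset total [-7.352 -7.587  0.626]
```

Emit:
servo_tool:
  increments:
    - {"twist":[0,0,-0.6]}
    - {"twist":[0,0,-1]}
    - {"twist":[0,0,-1]}
    - {"twist":[0,0,-1]}
    - {"twist":[0,0,-1]}
    - {"twist":[0,0,-1]}
    - {"twist":[0,0,-1]}
    - {"twist":[0,0,-1]}
    - {"twist":[0,0,-1]}
    - {"twist":[0,0,-1]}
  hand: 100

```text
validation failed for argument at $.in...
```

Emit:
servo_tool:
  increments:
    - {"twist":[0,0,-0.8]}
    - {"twist":[0,0,-0.59]}
    - {"offset":[-0.2,-0.2,0]}
    - {"offset":[-0.5,-0.5,0]}
    - {"offset":[-0.6,-0.6,0.1]}
    - {"offset":[-0.6,-0.6,0.1]}
    - {"offset":[-0.6,-0.6,0.1]}
    - {"offset":[-0.6,-0.6,0.1]}
    - {"offset":[-0.6,-0.6,0.1]}
    - {"offset":[-0.6,-0.6,0.1]}

```text
validation failed for argument at $.in...
```

Emit:
servo_tool:
  increments:
    - {"offset":[-0.6,-0.6,0]}
    - {"offset":[-0.6,-0.6,0]}
    - {"offset":[-0.6,-0.6,0]}
    - {"offset":[-0.6,-0.6,0]}
    - {"offset":[-0.5,-0.5,0]}
    - {"offset":[-0.3,-0.4,0]}
    - {"offset":[-0.15,-0.2,0]}
    - {}

```text
validation failed for argument at $.in...
```

```bash
python3 -c "
from h import *
go(.562,-.1647,.066,-82.4)"
```

```text
at [ 0.2346 -0.5793  0.2313] [ 180.      0.   -157.95] gap 0.0853 t 1.2
twist z total -10.99 offset total [-7.352 -7.587  3.306]
```

Rows apparently need both fields.

Emit:
servo_tool:
  increments:
    - {"offset":[0,0,0],"twist":[0,0,-0.6]}
    - {"offset":[0,0,0],"twist":[0,0,-1]}
    - {"offset":[0,0,0],"twist":[0,0,-1]}
    - {"offset":[0,0,0],"twist":[0,0,-1]}
    - {"offset":[0,0,0],"twist":[0,0,-1]}
    - {"offset":[0,0,0],"twist":[0,0,-1]}
    - {"offset":[0,0,0],"twist":[0,0,-1]}
    - {"offset":[0,0,0],"twist":[0,0,-1]}
    - {"offset":[0,0,0],"twist":[0,0,-1]}
    - {"offset":[0,0,0],"twist":[0,0,-1]}
  hand: 100

```text
time: 2.25
eef_pos: [0.2346, -0.5793, 0.2313]
orientation: [-180.0, -0.0, -91.7]
wrist_force: [0.7, -0.3, 0.6]
finger_gap: 0.0857
gripper_force: 0.0
```

Emit:
servo_tool:
  increments:
    - {"offset":[0,0,0],"twist":[0,0,-0.8]}
    - {"offset":[-0.2,-0.2,0],"twist":[0,0,-0.59]}
    - {"offset":[-0.5,-0.5,0],"twist":[0,0,0]}
    - {"offset":[-0.6,-0.6,0.1],"twist":[0,0,0]}
    - {"offset":[-0.6,-0.6,0.1],"twist":[0,0,0]}
    - {"offset":[-0.6,-0.6,0.1],"twist":[0,0,0]}
    - {"offset":[-0.6,-0.6,0.1],"twist":[0,0,0]}
    - {"offset":[-0.6,-0.6,0.1],"twist":[0,0,0]}
    - {"offset":[-0.6,-0.6,0.1],"twist":[0,0,0]}
    - {"offset":[-0.6,-0.6,0],"twist":[0,0,0]}

```text
time: 3.25
eef_pos: [0.4463, -0.3029, 0.2008]
orientation: [180.0, 0.0, -82.4]
wrist_force: [-0.4, -0.9, -0.2]
finger_gap: 0.0852
gripper_force: 0.0
```

Emit:
servo_tool:
  increments:
    - {"offset":[-0.6,-0.6,0],"twist":[0,0,0]}
    - {"offset":[-0.6,-0.6,0],"twist":[0,0,0]}
    - {"offset":[-0.6,-0.6,0],"twist":[0,0,0]}
    - {"offset":[-0.4,-0.5,0],"twist":[0,0,0]}
    - {"offset":[-0.2,-0.3,0],"twist":[0,0,0]}
    - {"offset":[0,0,0],"twist":[0,0,0]}
    - {"offset":[0,0,0],"twist":[0,0,0]}

```text
time: 3.95
eef_pos: [0.5584, -0.1687, 0.201]
orientation: [179.9, 0.0, -82.4]
wrist_force: [-0.3, 0.2, -0.1]
finger_gap: 0.0853
gripper_force: 0.0
```

```bash
python3 -c "
from h import *
go(.562,-.1647,.066,-82.4)"
```

```text
at [ 0.5584 -0.1687  0.201 ] [ 1.7995e+02  1.0000e-02 -8.2390e+01] gap 0.0853 t 4.0
twist z total 0.0 offset total [-0.069 -0.082  2.701]
```

Emit:
servo_tool:
  increments:
    - {"offset":[-0.07,-0.08,0.3],"twist":[0,0,0]}
    - {"offset":[0,0,0.5],"twist":[0,0,0]}
    - {"offset":[0,0,0.5],"twist":[0,0,0]}
    - {"offset":[0,0,0.5],"twist":[0,0,0]}
    - {"offset":[0,0,0.4],"twist":[0,0,0]}
    - {"offset":[0,0,0.3],"twist":[0,0,0]}
    - {"offset":[0,0,0.2],"twist":[0,0,0]}
    - {"offset":[0,0,0],"twist":[0,0,0]}

```text
time: 4.75
eef_pos: [0.5608, -0.1653, 0.0651]
orientation: [179.8, 0.0, -82.5]
wrist_force: [0.3, -0.2, -0.5]
finger_gap: 0.0856
gripper_force: 0.0
```

Emit:
servo_tool:
  increments:
    - {"offset":[0,0,0],"twist":[0,0,0]}
    - {"offset":[0,0,0],"twist":[0,0,0]}
    - {"offset":[0,0,0],"twist":[0,0,0]}
    - {"offset":[0,0,0],"twist":[0,0,0]}
    - {"offset":[0,0,0],"twist":[0,0,0]}
    - {"offset":[0,0,0],"twist":[0,0,0]}
    - {"offset":[0,0,0],"twist":[0,0,0]}
    - {"offset":[0,0,0],"twist":[0,0,0]}
  hand: 0
  squeeze: 60

```text
time: 5.55
eef_pos: [0.5627, -0.1644, 0.067]
orientation: [-179.9, -0.0, -82.4]
wrist_force: [-0.1, 1.0, 5.8]
finger_gap: 0.0169
gripper_force: 60.1
```

Emit:
servo_tool:
  increments:
    - {"offset":[0,0,-0.1],"twist":[0,0,0]}
    - {"offset":[0,0,-0.2],"twist":[0,0,0]}
    - {"offset":[0,0,-0.3],"twist":[0,0,0]}
    - {"offset":[0,0,-0.3],"twist":[0,0,0]}
    - {"offset":[0,0,-0.3],"twist":[0,0,0]}
    - {"offset":[0,0,-0.2],"twist":[0,0,0]}
    - {"offset":[0,0,-0.1],"twist":[0,0,0]}
    - {"offset":[0,0,0],"twist":[0,0,0]}
    - {"offset":[0,0,0],"twist":[0,0,0]}

```text
time: 6.45
eef_pos: [0.5617, -0.1644, 0.1406]
orientation: [179.9, 0.0, -82.4]
wrist_force: [0.3, -0.2, -4.7]
finger_gap: 0.0168
gripper_force: 59.1
```

```bash
python3 - <<'E'
from h import *
for c in('top','side'):
    im,d=snap(c,c+'2.png');W=world(c,d)
    reg=(W[...,0]>.5)&(W[...,0]<.65)&(W[...,1]<.02)&(W[...,1]>-.36)&(W[...,2]>.1)&(W[...,2]<.145)
    p=W[reg]
    L=cv2.fitLine(p.astype(np.float32),cv2.DIST_HUBER,0,.001,.001).ravel(); print(c,len(p),L.round(4),p.min(0).round(3),p.max(0).round(3))
a=cv2.imread('pics/top2.png')[110:250,270:430];b=cv2.imread('pics/side2.png')[100:240,220:380]
cv2.imwrite('pics/m2.png',cv2.resize(np.hstack([a,b]),None,fx=2.5,fy=2.5,interpolation=cv2.INTER_CUBIC))
s=status.read_state();print(s['eef_pos'],s['orientation'],s['wrist_force'],s['ft_torque'])
E
```

```text
top 35 [-0.1409  0.99    0.0082  0.5642 -0.2358  0.1412] [ 0.545 -0.308  0.133] [ 0.585 -0.107  0.145]
side 159 [-1.263e-01  9.920e-01  3.000e-04  5.512e-01 -1.514e-01  1.405e-01] [ 0.533 -0.312  0.134] [ 0.575 -0.021  0.145]
[ 0.56162255 -0.16437308  0.14031848] [ 1.79887982e+02  3.39676258e-02 -8.24054181e+01] [-0.59776213  0.89929207 -3.38477909] [-0.01509288  0.024722    0.0201882 ]
```

View pics/m2.png

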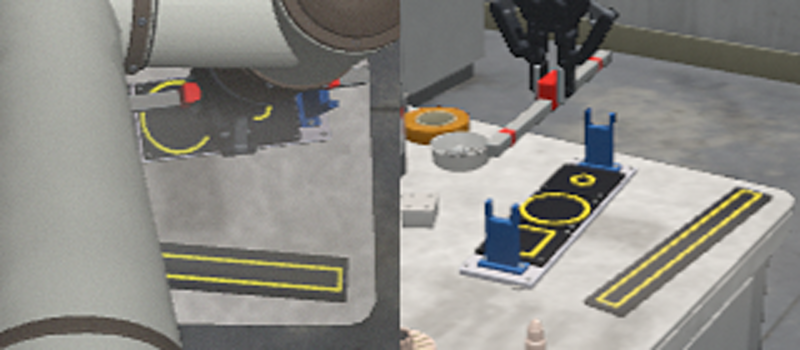

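```bash
python3 - <<'E'
from h import *
hsv=cv2.cvtColor(cv2.imread('pics/top1.png'),cv2.COLOR_BGR2HSV)
y=(hsv[...,0]>20)&(hsv[...,0]<36)&(hsv[...,1]>90); y[:185]=0;y[260:]=0;y[:,:270]=0;y[:,430:]=0
r=rect(ray('top',px(y),.006),'rest')
go(r[0][0]/1000,r[0][1]/1000,.1,-94.1)
E
```

```text
rest 451 c [ 415.1 -181.3] wh [299.3  24.4] ang 85.92 mean [ 414.6 -181.7]
at [ 0.5616 -0.1644  0.1403] [ 1.7989e+02  3.0000e-02 -8.2410e+01] gap 0.017 t 6.5
twist z total 1.7 offset total [0.548 2.899 0.806]
```

Emit:
servo_tool:
  increments:
    - {"offset":[0,0,0],"twist":[0,0,0.5]}
    - {"offset":[0,0,0],"twist":[0,0,0.7]}
    - {"offset":[0,0,0],"twist":[0,0,0.5]}
    - {"offset":[0.05,0.3,0],"twist":[0,0,0]}
    - {"offset":[0.1,0.5,0],"twist":[0,0,0]}
    - {"offset":[0.1,0.6,0],"twist":[0,0,0]}
    - {"offset":[0.1,0.6,0],"twist":[0,0,0]}
    - {"offset":[0.1,0.5,0.2],"twist":[0,0,0]}
    - {"offset":[0.1,0.3,0.4],"twist":[0,0,0]}
    - {"offset":[0,0.1,0.2],"twist":[0,0,0]}

```text
time: 7.55
eef_pos: [0.4124, -0.1816, 0.0999]
orientation: [179.8, 0.0, -94.2]
wrist_force: [-0.7, -0.4, -4.3]
finger_gap: 0.0169
gripper_force: 59.2
```

Emit:
servo_tool:
  increments:
    - {"offset":[0,0,0],"twist":[0,0,0]}
    - {"offset":[0,0,0],"twist":[0,0,0]}

```text
time: 7.75
eef_pos: [0.4164, -0.1817, 0.1016]
orientation: [-180.0, -0.0, -94.1]
wrist_force: [0.4, 0.8, -3.1]
finger_gap: 0.017
gripper_force: 59.2
```

```bash
python3 - <<'E'
from h import *
go(.4151,-.1815,.012,-94.1)
im,d=snap('side','side3.png')
W=world('side',d)
reg=(W[...,0]>.36)&(W[...,0]<.47)&(W[...,1]<.0)&(W[...,1]>-.36)&(W[...,2]>.035)&(W[...,2]<.066)
p=W[reg]
L=cv2.fitLine(p.astype(np.float32),cv2.DIST_HUBER,0,.001,.001).ravel(); print(len(p),L.round(4),p.min(0).round(3),p.max(0).round(3))
top=np.percentile(p[:,2],[5,50,95]);print(top)
E
```

```text
at [ 0.4164 -0.1817  0.1016] [-1.7996e+02 -3.0000e-02 -9.4050e+01] gap 0.017 t 7.8
twist z total 0.01 offset total [-0.003  0.027  1.792]Traceback (most recent call last):
  File "<stdin>", line 7, in <module>
cv2.error: OpenCV(4.12.0) /io/opencv/modules/imgproc/src/linefit.cpp:102: error: (-215:Assertion failed) count > 0 in function 'fitLine3D_wods'
```

```bash
python3 - <<'E'
from h import *
im,d=snap('side','side3.png')
W=world('side',d)
reg=(W[...,0]>.36)&(W[...,0]<.47)&(W[...,1]<.0)&(W[...,1]>-.36)&(W[...,2]>.085)&(W[...,2]<.115)
p=W[reg]
L=cv2.fitLine(p.astype(np.float32),cv2.DIST_HUBER,0,.001,.001).ravel(); print(len(p),L.round(4),p.min(0).round(3),p.max(0).round(3))
print(np.percentile(p[:,2],[5,50,95]))
E
```

```text
495 [ 0.0767  0.997  -0.0032  0.4127 -0.1582  0.1065] [ 0.394 -0.328  0.095] [ 0.437 -0.037  0.115]
[0.09821741 0.10827546 0.11160486]
```

Emit:
servo_tool:
  increments:
    - {"offset":[0,0.02,0.2],"twist":[0,0,0]}
    - {"offset":[0,0,0.4],"twist":[0,0,0]}
    - {"offset":[0,0,0.4],"twist":[0,0,0]}
    - {"offset":[0,0,0.3],"twist":[0,0,0]}
    - {"offset":[0,0,0.2],"twist":[0,0,0]}
    - {"offset":[0,0,0.1],"twist":[0,0,0]}
    - {"offset":[0,0,0.0],"twist":[0,0,0]}
    - {"offset":[0,0,0],"twist":[0,0,0]}

```text
time: 8.65
eef_pos: [0.4153, -0.1816, 0.0217]
orientation: [-179.9, -0.0, -94.1]
wrist_force: [-0.2, -0.3, -4.3]
finger_gap: 0.0171
gripper_force: 59.3
```

Emit:
servo_tool:
  increments:
    - {"offset":[0,0,0.04],"twist":[0,0,0]}
    - {"offset":[0,0,0.04],"twist":[0,0,0]}
    - {"offset":[0,0,0.04],"twist":[0,0,0]}
    - {"offset":[0,0,0.03],"twist":[0,0,0]}
    - {"offset":[0,0,0.02],"twist":[0,0,0]}
    - {"offset":[0,0,0],"twist":[0,0,0]}
    - {"offset":[0,0,0],"twist":[0,0,0]}

```text
time: 9.35
eef_pos: [0.4146, -0.1815, 0.013]
orientation: [180.0, -0.0, -94.1]
wrist_force: [0.3, 1.1, 0.2]
finger_gap: 0.0173
gripper_force: 59.6
```

Emit:
servo_tool:
  increments:
    - {"offset":[0,0,0.01],"twist":[0,0,0]}
    - {"offset":[0,0,0.0],"twist":[0,0,0]}
    - {"offset":[0,0,0],"twist":[0,0,0]}

```text
time: 9.65
eef_pos: [0.4146, -0.1815, 0.0129]
orientation: [-180.0, -0.0, -94.1]
wrist_force: [-2.3, 0.8, 5.4]
finger_gap: 0.017
gripper_force: 60.6
```

Emit:
servo_tool:
  increments:
    - {"offset":[0,0,0],"twist":[0,0,0]}
    - {"offset":[0,0,0],"twist":[0,0,0]}
    - {"offset":[0,0,0],"twist":[0,0,0]}
    - {"offset":[0,0,0],"twist":[0,0,0]}
    - {"offset":[0,0,-0.2],"twist":[0,0,0]}
    - {"offset":[0,0,-0.5],"twist":[0,0,0]}
    - {"offset":[0,0,-0.8],"twist":[0,0,0]}
    - {"offset":[0,0,-0.8],"twist":[0,0,0]}
    - {"offset":[0,0,-0.8],"twist":[0,0,0]}
    - {"offset":[0,0,-0.4],"twist":[0,0,0]}
  hand: 60

```text
time: 10.65
eef_pos: [0.4161, -0.1819, 0.1919]
orientation: [-179.6, -0.0, -94.0]
wrist_force: [1.2, -1.2, -0.1]
finger_gap: 0.0514
gripper_force: 0.0
```

```bash
python3 - <<'E'
from h import *
im,d=snap('side','side4.png');go(.5452,.1308,.25,-90)
E
```

```text
at [ 0.4175 -0.1822  0.194 ] [-1.7934e+02 -9.0000e-02 -9.4010e+01] gap 0.051 t 10.7
twist z total -0.58 offset total [-6.26  -2.555 -1.121]
```

```bash
python3 - <<'E'
from h import *
from scipy.optimize import least_squares
im,d=snap('side','side5.png');W=world('side',d)
def fixr(p,c,r): return least_squares(lambda q:np.hypot(*(p[:,:2]-q).T)-r,c,loss='soft_l1',f_scale=.001).x
m=(np.hypot(W[...,0]-.435,W[...,1]-.076)<.02)&(W[...,2]>.004)&(W[...,2]<.02);print('elec side',m.sum(),fixr(W[m],[.436,.076],.009))
m=(np.hypot(W[...,0]-.544,W[...,1]-.13)<.02)&(W[...,2]>.011)&(W[...,2]<.018);print('hub side',m.sum(),fixr(W[m],[.544,.13],.0128))
hsv=cv2.cvtColor(cv2.imread('pics/top1.png'),cv2.COLOR_BGR2HSV)
s=(hsv[...,1]>45)&((hsv[...,0]<18)|(hsv[...,0]>170))
a=s.copy();a[:140]=0;a[182:]=0;a[:,:195]=0;a[:,240:]=0
cnt=max(cv2.findContours(a.astype(np.uint8),0,1)[0],key=cv2.contourArea)
P=ray('top',cv2.convexHull(cnt)[:,0],.008);print('disc',cv2.minEnclosingCircle((P*1000).astype(np.float32)),fixr(P,[.543,.13],.035))
a=s.copy();a[:195]=0;a[220:]=0;a[:,:230]=0;a[:,:230]=0;a[:,252:]=0
P=ray('top',px(a),.035);rect(P,'elec top @35')
rect(W[(abs(W[...,0]-.415)<.06)&(abs(W[...,1]+.18)<.17)&(W[...,2]>.015)&(W[...,2]<.024)][:,:2],'bar on rest (side)')
cv2.imwrite('pics/s5.png',cv2.resize(im[150:280,200:380],None,fx=4,fy=4))
E
```

```text
elec side 55 [0.43419343 0.07506111]
hub side 37 [0.54397946 0.13057101]
disc ((545.2353515625, 130.90931701660156), 34.505149841308594) [0.54562682 0.13077562]
elec top @35 28 c [434.7  77.4] wh [14.3 12. ] ang 0.69 mean [433.5  77.5]
bar on rest (side) 357 c [ 411.7 -180.9] wh [289.   19.2] ang 85.26 mean [ 411.2 -163.4]
```

View pics/s5.png

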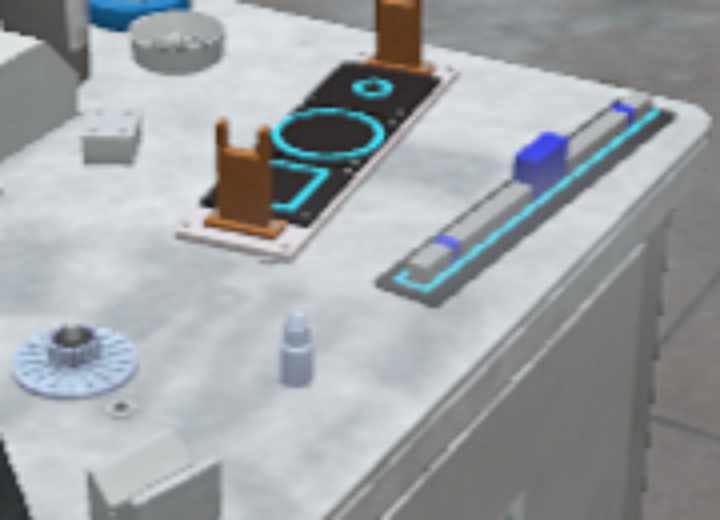

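```bash
python3 - <<'E'
from h import *
go(.4345,.0762,.1,-82.4)
E
```

```text
at [ 0.4167 -0.1819  0.1915] [-1.7948e+02 -4.0000e-02 -9.4050e+01] gap 0.051 t 10.8
twist z total -1.69 offset total [-5.069 -1.036  1.83 ]
```

Emit:
servo_tool:
  increments:
    - {"offset":[0,0,0],"twist":[0,0,-0.8]}
    - {"offset":[0,0,0],"twist":[0,0,-0.89]}
    - {"offset":[-0.3,-0.1,0],"twist":[0,0,0]}
    - {"offset":[-0.7,-0.14,0],"twist":[0,0,0]}
    - {"offset":[-0.9,-0.2,0],"twist":[0,0,0]}
    - {"offset":[-1,-0.2,0.2],"twist":[0,0,0]}
    - {"offset":[-0.9,-0.2,0.4],"twist":[0,0,0]}
    - {"offset":[-0.7,-0.1,0.5],"twist":[0,0,0]}
    - {"offset":[-0.4,-0.1,0.4],"twist":[0,0,0]}
    - {"offset":[-0.17,0,0.3],"twist":[0,0,0]}

```text
time: 11.75
eef_pos: [0.432, 0.076, 0.0961]
orientation: [179.9, -0.0, -82.3]
wrist_force: [0.0, -0.4, 0.4]
finger_gap: 0.0511
gripper_force: 0.0
```

Emit:
servo_tool:
  increments:
    - {"offset":[0,0,0],"twist":[0,0,0]}
    - {"offset":[0,0,0],"twist":[0,0,0]}
    - {"offset":[0,0,0],"twist":[0,0,0]}

```text
time: 12.05
eef_pos: [0.4331, 0.074, 0.0984]
orientation: [-179.9, 0.0, -82.5]
wrist_force: [-0.6, -0.1, 0.0]
finger_gap: 0.0512
gripper_force: 0.0
```

```bash
python3 - <<'E'
from h import *
go(.4345,.0762,.004,-82.4)
E
```

```text
at [0.4331 0.074  0.0984] [-1.7994e+02  2.0000e-02 -8.2500e+01] gap 0.0512 t 12.1
twist z total -0.01 offset total [-0.039 -0.033  1.889]
```

Emit:
servo_tool:
  increments:
    - {"offset":[-0.04,-0.03,0.2],"twist":[0,0,0]}
    - {"offset":[0,0,0.4],"twist":[0,0,0]}
    - {"offset":[0,0,0.4],"twist":[0,0,0]}
    - {"offset":[0,0,0.4],"twist":[0,0,0]}
    - {"offset":[0,0,0.25],"twist":[0,0,0]}
    - {"offset":[0,0,0.15],"twist":[0,0,0]}
    - {"offset":[0,0,0.05],"twist":[0,0,0]}
    - {"offset":[0,0,0],"twist":[0,0,0]}
    - {"offset":[0,0,0],"twist":[0,0,0]}

```text
time: 12.95
eef_pos: [0.4346, 0.0768, 0.0058]
orientation: [-179.9, 0.0, -82.5]
wrist_force: [-0.2, 0.6, -0.1]
finger_gap: 0.0512
gripper_force: 0.0
```

Emit:
servo_tool:
  increments:
    - {"offset":[0,0,0],"twist":[0,0,0]}
    - {"offset":[0,0,0],"twist":[0,0,0]}
    - {"offset":[0,0,0],"twist":[0,0,0]}
    - {"offset":[0,0,0],"twist":[0,0,0]}
    - {"offset":[0,0,0],"twist":[0,0,0]}
    - {"offset":[0,0,0],"twist":[0,0,0]}
    - {"offset":[0,0,0],"twist":[0,0,0]}
  hand: 0
  squeeze: 35

```text
time: 13.65
eef_pos: [0.4343, 0.0768, 0.0058]
orientation: [-180.0, 0.0, -82.4]
wrist_force: [-0.6, 0.6, 6.2]
finger_gap: 0.016
gripper_force: 34.3
```

Emit:
servo_tool:
  increments:
    - {"offset":[0,0,-0.1],"twist":[0,0,0]}
    - {"offset":[0,0,-0.3],"twist":[0,0,0]}
    - {"offset":[0,0,-0.5],"twist":[0,0,0]}
    - {"offset":[0,0,-0.6],"twist":[0,0,0]}
    - {"offset":[0,0,-0.6],"twist":[0,0,0]}
    - {"offset":[0,0,-0.4],"twist":[0,0,0]}
    - {"offset":[0,0,-0.3],"twist":[0,0,0]}
    - {"offset":[0,0,0],"twist":[0,0,0]}

```text
time: 14.45
eef_pos: [0.4351, 0.0772, 0.1473]
orientation: [-179.7, 0.1, -82.4]
wrist_force: [0.8, -0.0, -0.3]
finger_gap: 0.0162
gripper_force: 34.3
```

```bash
python3 - <<'E'
from h import *
bgr=cv2.imread('pics/side5.png');hsv=cv2.cvtColor(bgr,cv2.COLOR_BGR2HSV)
y=(hsv[...,0]>20)&(hsv[...,0]<36)&(hsv[...,1]>90); y[:160]=0;y[215:]=0
q=px(y);P=ray('side',q,.014)
m=(P[:,0]>.5)&(P[:,0]<.63)&(P[:,1]<-.05)&(P[:,1]>-.3);P=P[m]
e=P[P[:,1]<-.22];rect(e,'elec');print(cv2.fitEllipse((e*1000).astype(np.float32)))
r=P[(P[:,1]>-.215)&(P[:,1]<-.126)];rect(r,'ring');
c=np.array([.563,-.17])
for _ in range(20):
    rr=np.hypot(*(P-c).T);m=abs(rr-.036)<.006; A=np.c_[2*P[m],np.ones(m.sum())]; s=np.linalg.lstsq(A,(P[m]**2).sum(1),rcond=None)[0]; c=s[:2]
print('ring',c)
im,d=snap('side','side6.png');im,d2=snap('top','top6.png')
W=world('side',d);s=status.read_state();p=s['eef_pos'];print(p)
m=(np.hypot(W[...,0]-p[0],W[...,1]-p[1])<.02)&(W[...,2]>p[2]-.02)&(W[...,2]<p[2]+.02);print(m.sum(),W[m].min(0),np.percentile(W[m],5,axis=0))
go(.5737,-.2496,.14,-82.4)
E
```

```text
elec 43 c [ 573.3 -253. ] wh [28.1 33.8] ang 30.15 mean [ 573.6 -252.2]
((573.70947265625, -252.4195098876953), (24.881935119628906, 31.752885818481445), 34.398162841796875)
ring 151 c [ 562.4 -172.4] wh [80.4 79.8] ang 72.11 mean [ 560.6 -170.9]
ring [ 0.5628646  -0.17269629]
[0.43349043 0.07649404 0.14488371]
136 [0.41457584 0.0676455  0.14141354] [0.4165037  0.08023303 0.14471015]
at [0.4335 0.0765 0.1449] [ 1.7997e+02  2.0000e-02 -8.2480e+01] gap 0.0162 t 14.6
twist z total -0.01 offset total [ 6.835 -1.917  0.098]
```

Emit:
servo_tool:
  increments:
    - {"offset":[0.3,-0.1,0],"twist":[0,0,0]}
    - {"offset":[0.6,-0.2,0],"twist":[0,0,0]}
    - {"offset":[0.8,-0.2,0],"twist":[0,0,0]}
    - {"offset":[0.9,-0.2,0],"twist":[0,0,0]}
    - {"offset":[0.9,-0.3,0],"twist":[0,0,0]}
    - {"offset":[0.9,-0.3,0],"twist":[0,0,0]}
    - {"offset":[0.9,-0.3,0],"twist":[0,0,0]}
    - {"offset":[0.8,-0.2,0],"twist":[0,0,0]}
    - {"offset":[0.5,-0.1,0],"twist":[0,0,0]}
    - {"offset":[0.2,0,0],"twist":[0,0,0]}

```text
time: 15.55
eef_pos: [0.5724, -0.2501, 0.1424]
orientation: [179.8, 0.1, -82.6]
wrist_force: [-1.2, -0.1, -1.4]
finger_gap: 0.0159
gripper_force: 34.2
```

Emit:
servo_tool:
  increments:
    - {"offset":[0,0,0],"twist":[0,0,0]}
    - {"offset":[0,0,0],"twist":[0,0,0]}
    - {"offset":[0,0,0],"twist":[0,0,0]}

```text
time: 15.85
eef_pos: [0.5724, -0.2466, 0.1451]
orientation: [180.0, 0.0, -82.4]
wrist_force: [0.5, -0.3, -0.7]
finger_gap: 0.0158
gripper_force: 34.2
```

```bash
python3 - <<'E'
from h import *
for i in range(3): snap('side'); go(.5735,-.2503,.03,-82.4)
E
```

```text
at [ 0.5726 -0.2466  0.1454] [ 1.7999e+02  1.0000e-02 -8.2360e+01] gap 0.016 t 15.9
twist z total 0.01 offset total [ 0.075 -0.008  2.309]
at [ 0.5727 -0.2467  0.1456] [-1.7999e+02  1.0000e-02 -8.2360e+01] gap 0.016 t 15.9
twist z total 0.01 offset total [ 0.073 -0.006  2.312]
at [ 0.5728 -0.2469  0.1457] [-179.98   -0.    -82.37] gap 0.0161 t 16.0
twist z total 0.0 offset total [ 0.07  -0.004  2.314]
```

Emit:
servo_tool:
  increments:
    - {"offset":[0.07,0,0.2],"twist":[0,0,0]}
    - {"offset":[0,0,0.4],"twist":[0,0,0]}
    - {"offset":[0,0,0.5],"twist":[0,0,0]}
    - {"offset":[0,0,0.5],"twist":[0,0,0]}
    - {"offset":[0,0,0.4],"twist":[0,0,0]}
    - {"offset":[0,0,0.2],"twist":[0,0,0]}
    - {"offset":[0,0,0.1],"twist":[0,0,0]}
    - {"offset":[0,0,0],"twist":[0,0,0]}
    - {"offset":[0,0,0],"twist":[0,0,0]}
    - {"offset":[0,0,0],"twist":[0,0,0]}

```text
time: 17.0
eef_pos: [0.5741, -0.2516, 0.0315]
orientation: [-179.9, -0.0, -82.4]
wrist_force: [-0.3, 0.3, -1.2]
finger_gap: 0.0162
gripper_force: 34.2
```

```bash
python3 - <<'E'
from h import *
for i in range(2): im,d=snap('side','side7.png'); go(.5735,-.2503,.0198,-82.4)
bgr=cv2.imread('pics/side7.png')
cv2.imwrite('pics/s7.png',cv2.resize(bgr[140:210,250:350],None,fx=6,fy=6,interpolation=cv2.INTER_CUBIC))
E
```

```text
at [ 0.574  -0.2515  0.0314] [-1.7989e+02 -4.0000e-02 -8.2450e+01] gap 0.0158 t 17.1
twist z total -0.01 offset total [-0.026  0.006  0.232]
at [ 0.5738 -0.2515  0.0312] [-1.799e+02 -3.000e-02 -8.246e+01] gap 0.016 t 17.1
twist z total -0.01 offset total [-0.025  0.003  0.229]
```

View pics/s7.png

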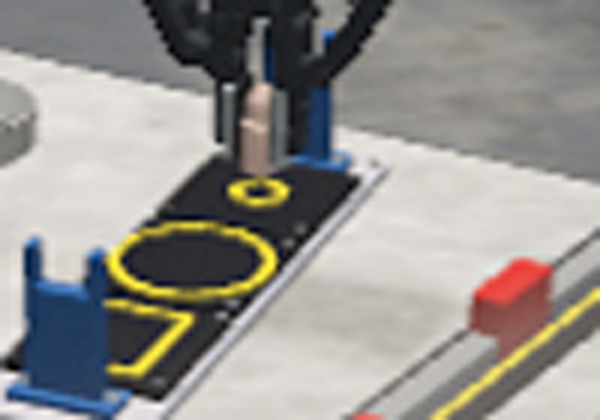

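Emit:
servo_tool:
  increments:
    - {"offset":[-0.02,0,0.08],"twist":[0,0,0]}
    - {"offset":[0,0,0.06],"twist":[0,0,0]}
    - {"offset":[0,0,0.04],"twist":[0,0,0]}
    - {"offset":[0,0,0.02],"twist":[0,0,0]}
    - {"offset":[0,0,0],"twist":[0,0,0]}
    - {"offset":[0,0,0],"twist":[0,0,0]}
    - {"offset":[0,0,0],"twist":[0,0,0]}

```text
time: 17.8
eef_pos: [0.5732, -0.2504, 0.0203]
orientation: [-180.0, -0.0, -82.5]
wrist_force: [-0.5, -0.4, -1.3]
finger_gap: 0.0162
gripper_force: 34.2
```

Emit:
servo_tool:
  increments:
    - {"offset":[0,0,0.02],"twist":[0,0,0]}
    - {"offset":[0,0,0],"twist":[0,0,0]}
    - {"offset":[0,0,0],"twist":[0,0,0]}

```text
time: 18.1
eef_pos: [0.5734, -0.2505, 0.0199]
orientation: [-180.0, -0.0, -82.5]
wrist_force: [-1.5, 0.5, 4.4]
finger_gap: 0.0159
gripper_force: 34.7
```

Contact (+4.4 N). Release and rise.

Emit:
servo_tool:
  increments:
    - {"offset":[0,0,0],"twist":[0,0,0]}
    - {"offset":[0,0,0],"twist":[0,0,0]}
    - {"offset":[0,0,0],"twist":[0,0,0]}
    - {"offset":[0,0,0],"twist":[0,0,0]}
    - {"offset":[0,0,-0.2],"twist":[0,0,0]}
    - {"offset":[0,0,-0.5],"twist":[0,0,0]}
    - {"offset":[0,0,-0.8],"twist":[0,0,0]}
    - {"offset":[0,0,-0.8],"twist":[0,0,0]}
    - {"offset":[0,0,-0.4],"twist":[0,0,0]}
    - {"offset":[0,0,0],"twist":[0,0,0]}
  hand: 55

```text
time: 19.1
eef_pos: [0.5755, -0.2511, 0.1596]
orientation: [-179.5, -0.2, -82.4]
wrist_force: [0.5, -0.9, 0.1]
finger_gap: 0.0469
gripper_force: 0.0
```

```bash
python3 - <<'E'
from h import *
im,d=snap('side','side8.png');go(.545,.1308,.1,-82.4)
E
```

```text
at [ 0.5741 -0.2506  0.1568] [-1.7974e+02 -8.0000e-02 -8.2460e+01] gap 0.0466 t 19.1
twist z total -0.01 offset total [-7.637 -0.433  1.137]
```

Emit:
servo_tool:
  increments:
    - {"offset":[-0.3,0,0],"twist":[0,0,0]}
    - {"offset":[-0.7,0,0],"twist":[0,0,0]}
    - {"offset":[-0.9,-0.1,0],"twist":[0,0,0]}
    - {"offset":[-1,-0.1,0],"twist":[0,0,0]}
    - {"offset":[-1,-0.1,0],"twist":[0,0,0]}
    - {"offset":[-1,-0.1,0],"twist":[0,0,0]}
    - {"offset":[-1,0,0.2],"twist":[0,0,0]}
    - {"offset":[-0.9,0,0.4],"twist":[0,0,0]}
    - {"offset":[-0.6,0,0.4],"twist":[0,0,0]}
    - {"offset":[-0.24,-0.03,0.1],"twist":[0,0,0]}

```text
time: 20.15
eef_pos: [0.5412, 0.1314, 0.096]
orientation: [179.6, -0.1, -82.3]
wrist_force: [0.1, -0.5, 0.1]
finger_gap: 0.0469
gripper_force: 0.0
```

Emit:
servo_tool:
  increments:
    - {"offset":[0,0,0],"twist":[0,0,0]}
    - {"offset":[0,0,0],"twist":[0,0,0]}
    - {"offset":[0,0,0],"twist":[0,0,0]}
    - {"offset":[0,0,0],"twist":[0,0,0]}

```text
time: 20.55
eef_pos: [0.5449, 0.1283, 0.1002]
orientation: [-179.9, 0.0, -82.6]
wrist_force: [-0.1, 0.7, -1.2]
finger_gap: 0.0466
gripper_force: 0.0
```

```bash
python3 - <<'E'
from h import *
im,d=snap('side');im,d=snap('side');go(.545,.1305,.0095,-82.4)
E
```

```text
at [0.5449 0.1285 0.1001] [-1.7994e+02  2.0000e-02 -8.2550e+01] gap 0.0472 t 20.6
twist z total -0.02 offset total [-0.04  -0.008  1.812]
```

Emit:
servo_tool:
  increments:
    - {"offset":[-0.04,-0.01,0.2],"twist":[0,0,0]}
    - {"offset":[0,0,0.4],"twist":[0,0,0]}
    - {"offset":[0,0,0.4],"twist":[0,0,0]}
    - {"offset":[0,0,0.4],"twist":[0,0,0]}
    - {"offset":[0,0,0.2],"twist":[0,0,0]}
    - {"offset":[0,0,0.12],"twist":[0,0,0]}
    - {"offset":[0,0,0.04],"twist":[0,0,0]}
    - {"offset":[0,0,0],"twist":[0,0,0]}
    - {"offset":[0,0,0],"twist":[0,0,0]}
    - {"offset":[0,0,0],"twist":[0,0,0]}

```text
time: 21.65
eef_pos: [0.5452, 0.1317, 0.0123]
orientation: [-179.9, 0.0, -82.5]
wrist_force: [0.8, 0.9, -0.6]
finger_gap: 0.047
gripper_force: 0.0
```

Emit:
servo_tool:
  increments:
    - {"offset":[0.015,0,0.04],"twist":[0,0,0]}
    - {"offset":[0,0,0],"twist":[0,0,0]}
    - {"offset":[0,0,0],"twist":[0,0,0]}

```text
time: 21.95
eef_pos: [0.5448, 0.1307, 0.0095]
orientation: [-180.0, 0.0, -82.5]
wrist_force: [-0.6, -0.3, 0.2]
finger_gap: 0.0466
gripper_force: 0.0
```

Emit:
servo_tool:
  increments:
    - {"offset":[0,0,0],"twist":[0,0,0]}
    - {"offset":[0,0,0],"twist":[0,0,0]}
    - {"offset":[0,0,0],"twist":[0,0,0]}
    - {"offset":[0,0,0],"twist":[0,0,0]}
    - {"offset":[0,0,0],"twist":[0,0,0]}
    - {"offset":[0,0,0],"twist":[0,0,0]}
    - {"offset":[0,0,0],"twist":[0,0,0]}
  hand: 0
  squeeze: 60

```text
time: 22.65
eef_pos: [0.5451, 0.1308, 0.0099]
orientation: [-180.0, 0.0, -82.4]
wrist_force: [-1.7, 0.6, 5.5]
finger_gap: 0.0225
gripper_force: 58.8
```

Emit:
servo_tool:
  increments:
    - {"offset":[0,0,-0.1],"twist":[0,0,0]}
    - {"offset":[0,0,-0.3],"twist":[0,0,0]}
    - {"offset":[0,0,-0.5],"twist":[0,0,0]}
    - {"offset":[0,0,-0.5],"twist":[0,0,0]}
    - {"offset":[0,0,-0.5],"twist":[0,0,0]}
    - {"offset":[0,0,-0.4],"twist":[0,0,0]}
    - {"offset":[0,0,-0.3],"twist":[0,0,0]}
    - {"offset":[0,0,0],"twist":[0,0,0]}
    - {"offset":[0,0,0],"twist":[0,0,0]}
    - {"offset":[0,0,0],"twist":[0,0,0]}

```text
time: 23.65
eef_pos: [0.5439, 0.1303, 0.1379]
orientation: [179.8, -0.0, -82.5]
wrist_force: [-0.1, -0.0, -1.3]
finger_gap: 0.0226
gripper_force: 58.9
```

```bash
python3 - <<'E'
from h import *
im,d=snap('side','side9.png');im,d2=snap('top','top9.png')
W=world('side',d);p=status.read_state()['eef_pos']
k=viewer.camera_info('side');R=np.array(k['R']);t=np.array(k['t']);c=R@p+t;u,v=int(c[0]/c[2]*k['fx']+k['cx']),int(c[1]/c[2]*k['fy']+k['cy']);print(u,v)
m=(np.hypot(W[...,0]-p[0],W[...,1]-p[1])<.045)&(W[...,2]>p[2]-.02)&(W[...,2]<p[2]+.004)
q=W[m];A=np.c_[q[:,:2]-p[:2],np.ones(len(q))];s=np.linalg.lstsq(A,q[:,2],rcond=None)[0];print(len(q),'plane tilt',s,'extent',q.min(0),q.max(0))
a=cv2.imread('pics/side9.png')[v-50:v+50,u-60:u+60];b=cv2.imread('pics/top9.png')[120:240,120:420]
cv2.imwrite('pics/m9.png',np.hstack([cv2.resize(a,(432,360)),cv2.resize(b,(0,0),fx=1.2,fy=3)]))
go(.5629,-.1712,.1405,-82.4)
E
```

```text
214 186
334 plane tilt [ 0.04489375 -0.05326124  0.13656187] extent [0.50596256 0.09526048 0.12844799] [0.5765126  0.16483533 0.14193701]
at [0.5441 0.1304 0.1381] [ 1.7985e+02 -5.0000e-02 -8.2470e+01] gap 0.0228 t 23.8
twist z total -0.01 offset total [ 6.028  0.426 -0.048]
```

View pics/m9.png

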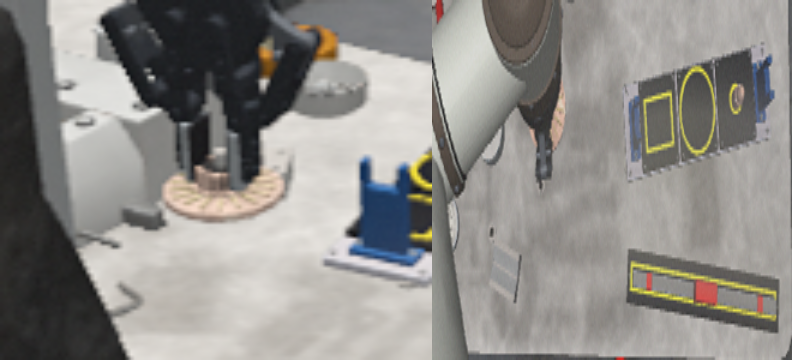

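```bash
cat > meas.py <<'E'
from h import *
def pads(f):
    hsv=cv2.cvtColor(cv2.imread(f),cv2.COLOR_BGR2HSV)
    y=(hsv[...,0]>19)&(hsv[...,0]<37)&(hsv[...,1]>90)&(hsv[...,2]>60)
    P=ray('top',px(y),.014);P=P[(P[:,0]>.5)&(P[:,0]<.63)]
    r=P[(P[:,1]>-.213)&(P[:,1]<-.128)];print('ring',cv2.fitEllipse((r*1000).astype(np.float32)))
    rect(r,'ring'); rect(P[(P[:,1]>-.125)&(P[:,1]<-.05)],'vrect'); rect(P[(P[:,1]<-.22)&(P[:,1]>-.29)],'ering')
    red=((hsv[...,0]<8)|(hsv[...,0]>172))&(hsv[...,1]>140)
    Q=ray('top',px(red),.038);Q=Q[(Q[:,0]>.36)&(Q[:,0]<.47)&(Q[:,1]<-.15)&(Q[:,1]>-.22)];rect(Q,'bar grip')
    Q=ray('top',px(red),.02);Q=Q[(Q[:,0]>.36)&(Q[:,0]<.47)&(Q[:,1]<-.0)&(Q[:,1]>-.36)]
    rect(Q[Q[:,1]>-.11],'bandL');rect(Q[Q[:,1]<-.25],'bandR')
    y2=ray('top',px(y),.006);rect(y2[(y2[:,0]>.36)&(y2[:,0]<.47)&(y2[:,1]<0)],'rest')
E
python3 - <<'E'
from meas import *
pads('pics/top9.png')
im,d=snap('top');im=cv2.imread('pics/top9.png')
W=world('top',d)
m=(np.hypot(W[...,0]-.574,W[...,1]+.25)<.025)&(W[...,2]>.03)
print('elec tip',m.sum()); rect(ray('top',px(m),.05),'e')
hsv=cv2.cvtColor(im,cv2.COLOR_BGR2HSV)
cv2.imwrite('pics/m10.png',cv2.resize(im[130:180,330:390],None,fx=10,fy=10,interpolation=cv2.INTER_CUBIC))
E
```

```text
ring ((563.0857543945312, -170.37570190429688), (70.37977600097656, 70.50015258789062), 32.59841537475586)
ring 170 c [ 562.9 -170.2] wh [71.7 72.8] ang 89.45 mean [ 564.6 -170.5]
vrect 134 c [552.7 -91.3] wh [46.1 58.2] ang 7.76 mean [553.8 -91.7]
ering 36 c [ 573. -247.] wh [24.4 20.7] ang 21.9 mean [ 573.  -245.3]
bar grip 99 c [ 412.6 -181. ] wh [38.5 14.4] ang 85.38 mean [ 412.6 -181.6]
bandL 21 c [421.  -70.2] wh [ 7.3 12.1] ang 89.85 mean [420.3 -70.3]
bandR 15 c [ 405.2 -293.6] wh [4.8 9.8] ang 88.48 mean [ 405.2 -293.6]
rest 387 c [ 415.1 -181.3] wh [299.3  24.3] ang 85.95 mean [ 415.8 -177.4]
elec tip 55
e 55 c [ 570.2 -246.7] wh [16.8 19. ] ang 44.26 mean [ 570.1 -246.7]
```

View pics/m10.png

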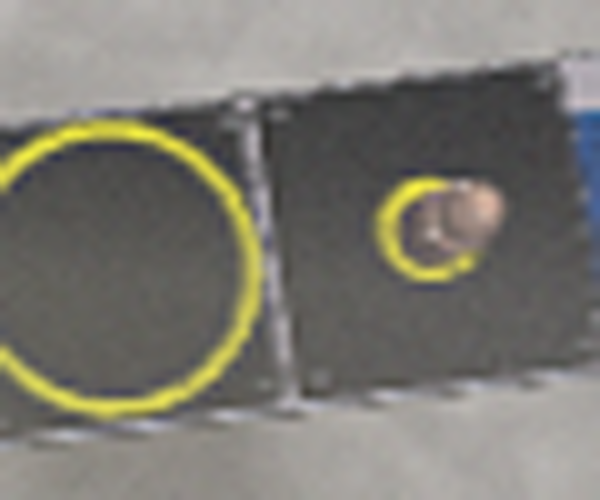

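```bash
cat >> meas.py <<'E'
def sil(f,box,prof,x0,copper):
    # prof: list of (radius,z); best centre by IoU
    from scipy.optimize import minimize
    im=cv2.imread(f);u0,u1,v0,v1=box;S=8
    c=cv2.resize(im[v0:v1,u0:u1],None,fx=S,fy=S,interpolation=cv2.INTER_CUBIC);hsv=cv2.cvtColor(c,cv2.COLOR_BGR2HSV)
    M=copper(hsv).astype(np.uint8);n,l,s,_=cv2.connectedComponentsWithStats(M);M=(l==1+np.argmax(s[1:,4])).astype(np.uint8)
    k=viewer.camera_info('top');R=np.array(k['R']);t=np.array(k['t']);a=np.linspace(0,2*np.pi,40)
    def model(q):
        P=np.vstack([np.c_[q[0]+r*np.cos(a),q[1]+r*np.sin(a),0*a+z] for r,z in prof])@R.T+t
        uv=np.c_[P[:,0]/P[:,2]*k['fx']+k['cx']-u0+.5,P[:,1]/P[:,2]*k['fy']+k['cy']-v0+.5]*S-.5
        m=np.zeros_like(M);cv2.fillConvexPoly(m,cv2.convexHull((uv*16).astype(np.int32)),1,shift=4);return m
    f=lambda q:-(M&model(q)).sum()/(M|model(q)).sum()
    r=minimize(f,x0,method='Nelder-Mead',options=dict(initial_simplex=np.array(x0)+np.array([[0,0],[.004,0],[0,.004]])));print('sil',r.x.round(4),'IoU',-r.fun);return r.x
E
python3 - <<'E'
from meas import *
cop=lambda h:((h[...,0]<19)|(h[...,0]>165))&(h[...,1]>28)&(h[...,2]>90)
E=lambda z:[(.009,z),(.009,z+.021),(.005,z+.042)]
sil('pics/top9.png',(365,385,142,165),E(.014),[.573,-.25],cop)
sil('pics/top1.png',(225,255,195,222),E(0),[.435,.076],cop)
sil('pics/top1.png',(190,245,135,185),[(.035,0),(.035,.008)],[.545,.131],lambda h:((h[...,0]<19)|(h[...,0]>165))&(h[...,1]>45))
E
```

```text
sil [ 0.5835 -0.2265] IoU -0.0
sil [0.4585 0.0865] IoU -0.0
sil [0.5545 0.2075] IoU -0.0meas.py:24: RuntimeWarning: overflow encountered in scalar negative
  f=lambda q:-(M&model(q)).sum()/(M|model(q)).sum()
```

```bash
sed -i 's/f=lambda q:-(M&model(q)).sum()\//f=lambda q:-float((M\&model(q)).sum())\//' meas.py; python3 - <<'E'
from meas import *
cop=lambda h:((h[...,0]<19)|(h[...,0]>165))&(h[...,1]>28)&(h[...,2]>90)
E=lambda z:[(.009,z),(.009,z+.021),(.005,z+.042)]
sil('pics/top9.png',(365,385,142,165),E(.014),[.573,-.25],cop)
sil('pics/top1.png',(225,255,195,222),E(0),[.435,.076],cop)
sil('pics/top1.png',(190,245,135,185),[(.035,0),(.035,.008)],[.545,.131],lambda h:((h[...,0]<19)|(h[...,0]>165))&(h[...,1]>45))
E
```

```text
sil [ 0.5733 -0.2518] IoU 0.6882028665931643
sil [0.4352 0.0776] IoU 0.9490403706154864
sil [0.5462 0.1312] IoU 0.7744745266397002
```

Emit:
servo_tool:
  increments:
    - {"offset":[0.3,0,0],"twist":[0,0,0]}
    - {"offset":[0.6,0.05,0],"twist":[0,0,0]}
    - {"offset":[0.8,0.05,0],"twist":[0,0,0]}
    - {"offset":[0.8,0.1,0],"twist":[0,0,0]}
    - {"offset":[0.8,0.1,0],"twist":[0,0,0]}
    - {"offset":[0.8,0.05,0],"twist":[0,0,0]}
    - {"offset":[0.8,0.05,0],"twist":[0,0,0]}
    - {"offset":[0.6,0,0],"twist":[0,0,0]}
    - {"offset":[0.4,0,0],"twist":[0,0,0]}
    - {"offset":[0.1,0,0],"twist":[0,0,0]}

```text
time: 24.8
eef_pos: [0.5639, -0.1721, 0.1389]
orientation: [179.9, -0.0, -82.7]
wrist_force: [0.2, 0.5, -1.3]
finger_gap: 0.0227
gripper_force: 58.9
```

Emit:
servo_tool:
  increments:
    - {"offset":[0,0,0],"twist":[0,0,0]}
    - {"offset":[0,0,0],"twist":[0,0,0]}
    - {"offset":[0,0,0],"twist":[0,0,0]}
    - {"offset":[0,0,0],"twist":[0,0,0]}

```text
time: 25.2
eef_pos: [0.5644, -0.1684, 0.1396]
orientation: [-180.0, 0.0, -82.4]
wrist_force: [-0.3, 0.9, -0.9]
finger_gap: 0.0225
gripper_force: 58.9
```

```bash
python3 - <<'E'
from h import *
snap('side');snap('side','side11.png');go(.563,-.171,.0239,-82.4)
E
```

```text
at [ 0.5644 -0.1686  0.1396] [-179.99   -0.    -82.39] gap 0.0225 t 25.3
twist z total 0.0 offset total [0.043 0.035 2.315]
```

Emit:
servo_tool:
  increments:
    - {"offset":[0.03,0.03,0.2],"twist":[0,0,0]}
    - {"offset":[0,0,0.4],"twist":[0,0,0]}
    - {"offset":[0,0,0.5],"twist":[0,0,0]}
    - {"offset":[0,0,0.5],"twist":[0,0,0]}
    - {"offset":[0,0,0.3],"twist":[0,0,0]}
    - {"offset":[0,0,0.2],"twist":[0,0,0]}
    - {"offset":[0,0,0.06],"twist":[0,0,0]}
    - {"offset":[0,0,0],"twist":[0,0,0]}
    - {"offset":[0,0,0],"twist":[0,0,0]}
    - {"offset":[0,0,0],"twist":[0,0,0]}

```text
time: 26.3
eef_pos: [0.5638, -0.1711, 0.0325]
orientation: [-179.9, -0.0, -82.5]
wrist_force: [-0.0, -0.2, -2.0]
finger_gap: 0.0225
gripper_force: 59.0
```

Emit:
servo_tool:
  increments:
    - {"offset":[0,0,0],"twist":[0,0,0]}
    - {"offset":[0,0,0],"twist":[0,0,0]}

```text
time: 26.5
eef_pos: [0.5633, -0.171, 0.032]
orientation: [-179.9, -0.0, -82.5]
wrist_force: [-0.6, 0.5, -1.3]
finger_gap: 0.0228
gripper_force: 59.0
```

```bash
python3 - <<'E'
from h import *
snap('side','side12.png');go(.563,-.171,.0239,-82.4)
b=cv2.imread('pics/side12.png')
cv2.imwrite('pics/s12.png',cv2.resize(b[140:210,250:350],None,fx=6,fy=6,interpolation=cv2.INTER_CUBIC))
E
```

```text
at [ 0.5633 -0.171   0.0319] [-1.7996e+02 -1.0000e-02 -8.2460e+01] gap 0.0225 t 26.6
twist z total -0.01 offset total [-0.001  0.005  0.159]
```

View pics/s12.png

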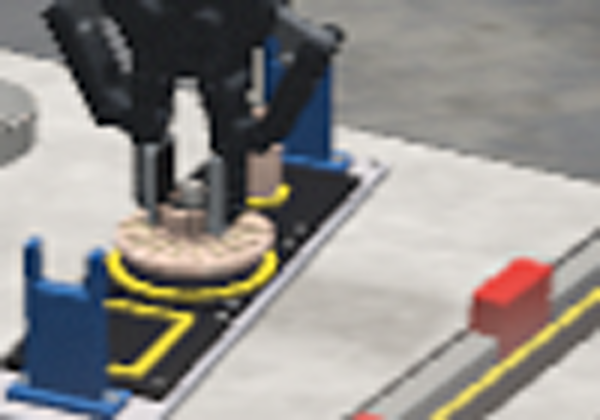

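Emit:
servo_tool:
  increments:
    - {"offset":[0,0,0.05],"twist":[0,0,0]}
    - {"offset":[0,0,0.05],"twist":[0,0,0]}
    - {"offset":[0,0,0.03],"twist":[0,0,0]}
    - {"offset":[0,0,0.02],"twist":[0,0,0]}
    - {"offset":[0,0,0],"twist":[0,0,0]}
    - {"offset":[0,0,0],"twist":[0,0,0]}
    - {"offset":[0,0,0],"twist":[0,0,0]}
    - {"offset":[0,0,0],"twist":[0,0,0]}

```text
time: 27.35
eef_pos: [0.563, -0.1711, 0.024]
orientation: [180.0, 0.0, -82.5]
wrist_force: [-0.2, 0.2, 0.2]
finger_gap: 0.0228
gripper_force: 58.9
```

Emit:
servo_tool:
  increments:
    - {"offset":[0,0,0.02],"twist":[0,0,0]}
    - {"offset":[0,0,0],"twist":[0,0,0]}
    - {"offset":[0,0,0],"twist":[0,0,0]}

```text
time: 27.65
eef_pos: [0.563, -0.171, 0.0239]
orientation: [-180.0, -0.0, -82.4]
wrist_force: [-3.0, 1.6, 5.0]
finger_gap: 0.0226
gripper_force: 59.5
```

Emit:
servo_tool:
  increments:
    - {"offset":[0,0,0],"twist":[0,0,0]}
    - {"offset":[0,0,0],"twist":[0,0,0]}
    - {"offset":[0,0,0],"twist":[0,0,0]}
    - {"offset":[0,0,0],"twist":[0,0,0]}
    - {"offset":[0,0,-0.2],"twist":[0,0,0]}
    - {"offset":[0,0,-0.5],"twist":[0,0,0]}
    - {"offset":[0,0,-0.8],"twist":[0,0,0]}
    - {"offset":[0,0,-0.7],"twist":[0,0,0]}
    - {"offset":[0,0,-0.4],"twist":[0,0,0]}
    - {"offset":[0,0,0],"twist":[0,0,0]}
  hand: 55

```text
time: 28.65
eef_pos: [0.5654, -0.1713, 0.1577]
orientation: [-179.5, -0.1, -82.4]
wrist_force: [0.1, -0.1, -0.5]
finger_gap: 0.0469
gripper_force: 0.0
```

```bash
python3 - <<'E'
from h import *
# v block refine from top1: top-face edges via depth-masked pixels
im,d=snap('side','side13.png');W=world('side',d)
m=(np.hypot(W[...,0]-.427,W[...,1]-.22)<.05)&(W[...,2]>.0325)&(W[...,2]<.036);rect(W[m][:,:2],'vtop side')
m=(np.hypot(W[...,0]-.427,W[...,1]-.22)<.05)&(W[...,2]>.012);rect(W[m][:,:2],'v all side')
r=viewer.cut_out('top','v_block')
s=viewer.cut_out('side','v_block')[0]
go(.427,.22,.12,-105.3)
E
```

```text
vtop side 156 c [427.  219.4] wh [52.4 42.6] ang 74.89 mean [427.4 219.8]
v all side 632 c [425.8 219.8] wh [54.2 44.3] ang 75.9 mean [423.9 223.8]
at [ 0.5623 -0.1709  0.1523] [ 1.7993e+02  4.0000e-02 -8.2480e+01] gap 0.0467 t 28.8
twist z total 3.32 offset total [-6.826  4.673  0.647]
```

Emit:
servo_tool:
  increments:
    - {"offset":[0,0,0],"twist":[0,0,0.5]}
    - {"offset":[0,0,0],"twist":[0,0,1]}
    - {"offset":[0,0,0],"twist":[0,0,1]}
    - {"offset":[0,0,0],"twist":[0,0,0.82]}
    - {"offset":[-0.3,0.2,0],"twist":[0,0,0]}
    - {"offset":[-0.6,0.4,0],"twist":[0,0,0]}
    - {"offset":[-0.7,0.5,0],"twist":[0,0,0]}
    - {"offset":[-0.7,0.5,0],"twist":[0,0,0]}
    - {"offset":[-0.7,0.5,0],"twist":[0,0,0]}
    - {"offset":[-0.7,0.5,0],"twist":[0,0,0]}
  hand: 75

```text
time: 29.8
eef_pos: [0.4848, 0.0428, 0.1515]
orientation: [179.9, -0.1, -105.3]
wrist_force: [1.1, 0.6, 0.1]
finger_gap: 0.0638
gripper_force: 0.0
```

Emit:
servo_tool:
  increments:
    - {"offset":[-0.7,0.5,0],"twist":[0,0,0]}
    - {"offset":[-0.7,0.5,0],"twist":[0,0,0.0]}
    - {"offset":[-0.7,0.5,0.2],"twist":[0,0,0]}
    - {"offset":[-0.6,0.3,0.3],"twist":[0,0,0]}
    - {"offset":[-0.3,0.2,0.1],"twist":[0,0,0]}
    - {"offset":[-0.1,0.07,0],"twist":[0,0,0]}
    - {"offset":[0,0,0],"twist":[0,0,0]}
    - {"offset":[0,0,0],"twist":[0,0,0]}
    - {"offset":[0,0,0],"twist":[0,0,0]}
    - {"offset":[0,0,0],"twist":[0,0,0]}

```text
time: 30.8
eef_pos: [0.4278, 0.2178, 0.1232]
orientation: [-180.0, 0.0, -105.4]
wrist_force: [-0.1, 0.3, 0.5]
finger_gap: 0.064
gripper_force: 0.0
```

```bash
python3 - <<'E'
from h import *
snap('side');go(.4272,.2198,.004,-105.2)
E
```

```text
at [0.4278 0.2178 0.1232] [-1.7999e+02  2.0000e-02 -1.0536e+02] gap 0.0641 t 30.9
twist z total -0.02 offset total [-0.035  0.021  2.384]
```

Emit:
servo_tool:
  increments:
    - {"offset":[-0.02,0.02,0.2],"twist":[0,0,0]}
    - {"offset":[0,0,0.4],"twist":[0,0,0]}
    - {"offset":[0,0,0.5],"twist":[0,0,0]}
    - {"offset":[0,0,0.5],"twist":[0,0,0]}
    - {"offset":[0,0,0.4],"twist":[0,0,0]}
    - {"offset":[0,0,0.2],"twist":[0,0,0]}
    - {"offset":[0,0,0.12],"twist":[0,0,0]}
    - {"offset":[0,0,0],"twist":[0,0,0]}
    - {"offset":[0,0,0],"twist":[0,0,0]}
    - {"offset":[0,0,0],"twist":[0,0,0]}

```text
time: 31.85
eef_pos: [0.4273, 0.2203, 0.0078]
orientation: [-179.9, 0.1, -105.3]
wrist_force: [-0.2, -0.3, 0.6]
finger_gap: 0.0641
gripper_force: 0.0
```

Emit:
servo_tool:
  increments:
    - {"offset":[0,0,0],"twist":[0,0,0]}
    - {"offset":[0,0,0],"twist":[0,0,0]}
    - {"offset":[0,0,0],"twist":[0,0,0]}
    - {"offset":[0,0,0],"twist":[0,0,0]}
    - {"offset":[0,0,0],"twist":[0,0,0]}
    - {"offset":[0,0,0],"twist":[0,0,0]}
    - {"offset":[0,0,0],"twist":[0,0,0]}
  hand: 0
  squeeze: 60

```text
time: 32.55
eef_pos: [0.4275, 0.2203, 0.008]
orientation: [-179.9, 0.1, -105.3]
wrist_force: [-0.5, 0.7, 6.1]
finger_gap: 0.0391
gripper_force: 61.7
```

Emit:
servo_tool:
  increments:
    - {"offset":[0,0,-0.1],"twist":[0,0,0]}
    - {"offset":[0,0,-0.3],"twist":[0,0,0]}
    - {"offset":[0,0,-0.5],"twist":[0,0,0]}
    - {"offset":[0,0,-0.6],"twist":[0,0,0]}
    - {"offset":[0,0,-0.6],"twist":[0,0,0]}
    - {"offset":[0,0,-0.4],"twist":[0,0,-0.5]}
    - {"offset":[0,0,-0.3],"twist":[0,0,-1]}
    - {"offset":[0,0,0],"twist":[0,0,-1]}
    - {"offset":[0,0,0],"twist":[0,0,-0.84]}
    - {"offset":[0,0,0],"twist":[0,0,0]}

```text
time: 33.55
eef_pos: [0.4259, 0.2192, 0.1466]
orientation: [179.9, -0.0, -82.4]
wrist_force: [0.3, 0.2, -3.8]
finger_gap: 0.0389
gripper_force: 61.0
```

```bash
python3 - <<'E'
from meas import *
snap('side','side14.png');snap('top','top14.png');go(.5528,-.0912,.15,-82.3)
E
```

```text
at [0.4262 0.2193 0.1465] [ 1.7992e+02 -3.0000e-02 -8.2460e+01] gap 0.0393 t 33.6
twist z total -0.02 offset total [ 6.494 -1.677 -0.07 ]
```

Emit:
servo_tool:
  increments:
    - {"offset":[0.3,-0.1,0],"twist":[0,0,0]}
    - {"offset":[0.6,-0.2,0],"twist":[0,0,-0.02]}
    - {"offset":[0.8,-0.2,0],"twist":[0,0,0]}
    - {"offset":[0.9,-0.2,0],"twist":[0,0,0]}
    - {"offset":[0.9,-0.2,0],"twist":[0,0,0]}
    - {"offset":[0.9,-0.2,0],"twist":[0,0,0]}
    - {"offset":[0.9,-0.2,0],"twist":[0,0,0]}
    - {"offset":[0.7,-0.2,0],"twist":[0,0,0]}
    - {"offset":[0.35,-0.1,0],"twist":[0,0,0]}
    - {"offset":[0.12,-0.06,0],"twist":[0,0,0]}

```text
time: 34.65
eef_pos: [0.5529, -0.0914, 0.1461]
orientation: [179.9, 0.0, -82.5]
wrist_force: [-0.2, 0.8, -2.4]
finger_gap: 0.0388
gripper_force: 60.9
```

Emit:
servo_tool:
  increments:
    - {"offset":[0,0,0],"twist":[0,0,0]}
    - {"offset":[0,0,0],"twist":[0,0,0]}
    - {"offset":[0,0,0],"twist":[0,0,0]}
    - {"offset":[0,0,0],"twist":[0,0,0]}
    - {"offset":[0,0,0],"twist":[0,0,0]}
    - {"offset":[0,0,0],"twist":[0,0,0]}

```text
time: 35.25
eef_pos: [0.5529, -0.0891, 0.1471]
orientation: [-180.0, 0.0, -82.1]
wrist_force: [-0.5, -0.4, -2.5]
finger_gap: 0.0389
gripper_force: 60.9
```

```bash
python3 - <<'E'
from meas import *
snap('side');go(.5528,-.0912,.022,-82.3)
E
```

```text
at [ 0.5528 -0.0892  0.1471] [-180.      0.    -82.16] gap 0.039 t 35.3
twist z total 0.02 offset total [0.04  0.006 2.502]
```

Emit:
servo_tool:
  increments:
    - {"offset":[0.02,0,0.2],"twist":[0,0,0]}
    - {"offset":[0,0,0.4],"twist":[0,0,0]}
    - {"offset":[0,0,0.5],"twist":[0,0,0]}
    - {"offset":[0,0,0.5],"twist":[0,0,0]}
    - {"offset":[0,0,0.4],"twist":[0,0,0]}
    - {"offset":[0,0,0.2],"twist":[0,0,0]}
    - {"offset":[0,0,0.1],"twist":[0,0,0]}
    - {"offset":[0,0,0],"twist":[0,0,0]}
    - {"offset":[0,0,0],"twist":[0,0,0]}
    - {"offset":[0,0,0],"twist":[0,0,0]}

```text
time: 36.3
eef_pos: [0.5539, -0.0904, 0.0331]
orientation: [-179.9, -0.0, -82.2]
wrist_force: [-0.1, -0.1, -1.7]
finger_gap: 0.0394
gripper_force: 60.9
```

Emit:
servo_tool:
  increments:
    - {"offset":[0,0,0],"twist":[0,0,0]}
    - {"offset":[0,0,0],"twist":[0,0,0]}
    - {"offset":[0,0,0],"twist":[0,0,0]}

```text
time: 36.6
eef_pos: [0.5531, -0.0905, 0.0323]
orientation: [-180.0, -0.0, -82.2]
wrist_force: [0.3, 0.9, -2.8]
finger_gap: 0.0393
gripper_force: 60.9
```

```bash
python3 - <<'E'
from meas import *
snap('side');go(.5528,-.0912,.022,-82.3)
E
```

```text
at [ 0.5531 -0.0905  0.0322] [-179.98    0.    -82.19] gap 0.0393 t 36.6
twist z total 0.02 offset total [0.013 0.008 0.204]
```

Emit:
servo_tool:
  increments:
    - {"offset":[0.015,0.005,0.06],"twist":[0,0,0.01]}
    - {"offset":[0,0,0.06],"twist":[0,0,0]}
    - {"offset":[0,0,0.04],"twist":[0,0,0]}
    - {"offset":[0,0,0.02],"twist":[0,0,0]}
    - {"offset":[0,0,0.0],"twist":[0,0,0]}
    - {"offset":[0,0,0],"twist":[0,0,0]}
    - {"offset":[0,0,0],"twist":[0,0,0]}
    - {"offset":[0,0,0],"twist":[0,0,0]}

```text
time: 37.45
eef_pos: [0.553, -0.0913, 0.0231]
orientation: [-180.0, 0.0, -82.3]
wrist_force: [0.3, 0.5, -2.2]
finger_gap: 0.0389
gripper_force: 60.9
```

Emit:
servo_tool:
  increments:
    - {"offset":[0,0,0.02],"twist":[0,0,0]}
    - {"offset":[0,0,0],"twist":[0,0,0]}
    - {"offset":[0,0,0],"twist":[0,0,0]}

```text
time: 37.75
eef_pos: [0.553, -0.0913, 0.022]
orientation: [-180.0, -0.0, -82.3]
wrist_force: [0.5, 1.1, -1.9]
finger_gap: 0.0387
gripper_force: 61.1
```

Emit:
servo_tool:
  increments:
    - {"offset":[0,0,0.015],"twist":[0,0,0]}
    - {"offset":[0,0,0],"twist":[0,0,0]}
    - {"offset":[0,0,0],"twist":[0,0,0]}

```text
time: 38.05
eef_pos: [0.553, -0.0913, 0.022]
orientation: [-180.0, -0.0, -82.2]
wrist_force: [-2.6, 1.5, 5.7]
finger_gap: 0.0389
gripper_force: 61.7
```

Emit:
servo_tool:
  increments:
    - {"offset":[0,0,0],"twist":[0,0,0]}
    - {"offset":[0,0,0],"twist":[0,0,0]}
    - {"offset":[0,0,0],"twist":[0,0,0]}
    - {"offset":[0,0,0],"twist":[0,0,0]}
    - {"offset":[0,0,-0.2],"twist":[0,0,0]}
    - {"offset":[0,0,-0.5],"twist":[0,0,0]}
    - {"offset":[0,0,-0.8],"twist":[0,0,0]}
    - {"offset":[0,0,-0.8],"twist":[0,0,0]}
    - {"offset":[-0.3,0,-0.5],"twist":[0,0,0]}
    - {"offset":[-0.6,0,-0.2],"twist":[0,0,0]}
  hand: 65

```text
time: 39.05
eef_pos: [0.5486, -0.0473, 0.1755]
orientation: [-179.6, -0.0, -82.4]
wrist_force: [0.1, -0.2, -0.4]
finger_gap: 0.0552
gripper_force: 0.0
```

Emit:
servo_tool:
  increments:
    - {"offset":[-0.8,0.2,0],"twist":[0,0,0]}
    - {"offset":[-0.8,0.2,0],"twist":[0,0,0]}
    - {"offset":[-0.8,0.2,0],"twist":[0,0,0]}
    - {"offset":[-0.8,0.2,0],"twist":[0,0,0]}
    - {"offset":[-0.5,0.1,0],"twist":[0,0,0]}
    - {"offset":[-0.2,0,0],"twist":[0,0,0]}
    - {"offset":[0,0,0],"twist":[0,0,0]}
    - {"offset":[0,0,0],"twist":[0,0,0]}

```text
time: 39.85
eef_pos: [0.4762, 0.14, 0.1714]
orientation: [-180.0, -0.0, -82.3]
wrist_force: [-0.4, -0.8, 0.2]
finger_gap: 0.0554
gripper_force: 0.0
```

```bash
python3 - <<'E'
from meas import *
im,d=snap('top','top15.png');snap('side','side15.png')
a=cv2.imread('pics/top15.png')[125:180,275:395];b=cv2.imread('pics/side15.png')[140:220,240:350]
cv2.imwrite('pics/m15.png',np.vstack([cv2.resize(a,(660,302),interpolation=cv2.INTER_CUBIC),cv2.resize(b,(660,297)[:2],interpolation=cv2.INTER_CUBIC)]))
pads('pics/top15.png')
W=world('top',d)
m=(np.hypot(W[...,0]-.553,W[...,1]+.0912)<.045)&(W[...,2]>.04)&(W[...,2]<.056);rect(W[m][:,:2],'vtop depth')
m=(np.hypot(W[...,0]-.563,W[...,1]+.171)<.05)&(W[...,2]>.018)&(W[...,2]<.029);rect(W[m][:,:2],'disc depth')
m=(np.hypot(W[...,0]-.563,W[...,1]+.171)<.025)&(W[...,2]>.030);rect(W[m][:,:2],'hub depth')
cop=lambda h:((h[...,0]<19)|(h[...,0]>165))&(h[...,1]>40)
sil('pics/top15.png',(320,365,138,180),[(.035,.014),(.035,.022)],[.563,-.171],cop)
E
```

```text
ring ((563.0743408203125, -170.8827362060547), (72.39753723144531, 72.45226287841797), 169.33204650878906)
ring 71 c [ 562.4 -166.6] wh [73.8 66.8] ang 19.55 mean [ 566.5 -157.1]
vrect 35 c [539.  -82.7] wh [70.5 34.2] ang 59.8 mean [539.4 -85.4]
ering 34 c [ 573.5 -249.3] wh [22.6 22.2] ang 0.55 mean [ 573.1 -245.6]
bar grip 99 c [ 413.3 -180.9] wh [14.2 38.3] ang 0.57 mean [ 412.8 -180.6]
bandL 22 c [421.  -70.2] wh [ 7.3 12.1] ang 89.85 mean [420.9 -69.8]
bandR 15 c [ 405.2 -293.6] wh [4.8 9.8] ang 88.48 mean [ 405.2 -293.6]
rest 384 c [ 415.1 -181.3] wh [299.3  24.2] ang 85.99 mean [ 415.8 -176.3]
vtop depth 266 c [552.3 -91.1] wh [40.7 52.3] ang 7.53 mean [552.3 -91. ]
disc depth 495 c [ 561.8 -164.1] wh [69.4 85.6] ang 3.42 mean [ 561.4 -169.3]
hub depth 108 c [ 562.7 -171.6] wh [27.5 29.3] ang 46.02 mean [ 561.5 -171. ]
sil [ 0.5631 -0.1716] IoU 0.7603810979249743
```

View pics/m15.png

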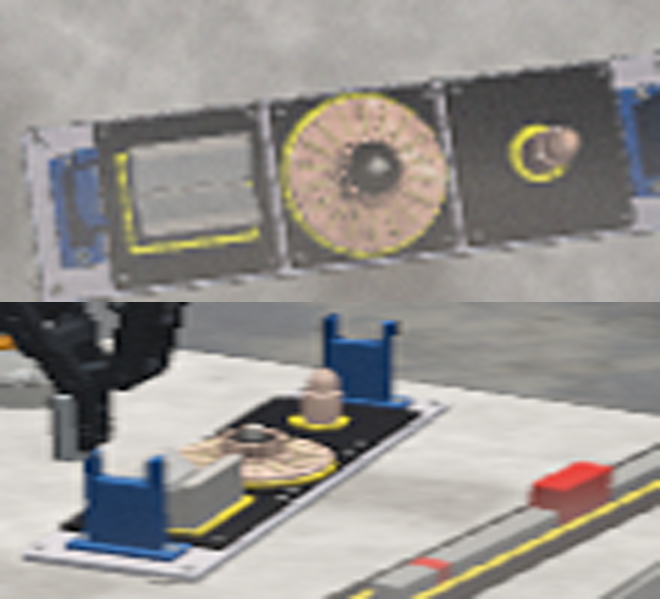

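```bash
python3 - <<'E'
from meas import *
from scipy.optimize import least_squares
im,d=snap('side','side16.png');W=world('side',d)
def fixr(p,c,r): return least_squares(lambda q:np.hypot(*(p[:,:2]-q).T)-r,c,loss='soft_l1',f_scale=.001).x
m=(np.hypot(W[...,0]-.5735,W[...,1]+.2515)<.02)&(W[...,2]>.018)&(W[...,2]<.034);print('elec side',m.sum(),fixr(W[m],[.5735,-.2515],.009),'ring side 573.7 -252.4')
m=(np.hypot(W[...,0]-.563,W[...,1]+.172)<.025)&(W[...,2]>.025)&(W[...,2]<.032);print('hub side',m.sum(),fixr(W[m],[.563,-.172],.0128),'ring side 562.9 -172.7')
for s0,v0 in((20,60),(35,80),(50,100)):
  sil('pics/top15.png',(366,386,140,162),[(.009,.014),(.009,.035),(.005,.056)],[.573,-.25],lambda h:((h[...,0]<17)|(h[...,0]>165))&(h[...,1]>s0)&(h[...,2]>v0))
E
```

```text
elec side 35 [ 0.57172387 -0.25225772] ring side 573.7 -252.4
hub side 24 [ 0.56154765 -0.17199589] ring side 562.9 -172.7
sil [ 0.5731 -0.2513] IoU 0.7905598243688254
sil [ 0.5737 -0.2523] IoU 0.5008830022075055
sil [ 0.5731 -0.25  ] IoU 0.13185840707964602
```

```bash
python3 -c "
from h import *
print(workorder.job_done())"
```

```text
the job is handed in; nothing more can be done
None
```

The job is handed in at about 40 s: the bar lies on its rest about 2 mm off centre in x, inside the outline. The V block, rotor and electrode each stand on their pads within about 0.5, 1 and 2 mm by camera, and nothing was moved near the stop and gauge.

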